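# Turn moulded frames over in a clamshell nest

### The job

Swing the magnifier lamp clear of the turnover nest to the robot's right, then lay every blue-grey moulded frame, studs down, into the pockets of the open blue half, one to a pocket. With all of them in, swing the blue half fully over onto the silver half to turn them over, swing it back fully open so that the frames stay behind studs up in the silver half, and then move them all into the green tray, lying flat, studs up, side by side. Leave the nest open and the lamp clear, and do not disturb the snips, tape or bottle.

Things in the scene. Friction and masses are not known exactly. Their poses are not given: they have to be found in the camera images.
- frame1_c (a point): centre of the 10 mm thick bars of a blue-grey frame 66 (its x) x 32 (its y) mm, window 44 x 14, four 6 mm studs on one face, 16 mm overall, 80 g. Its z points away from the studs: up at the start, when it stands on its studs, this point 11 mm above its support; turned over, z points down, this point 5 mm up. Grasp it across its 32 mm width at mid-length. May be absent (None)
- frame2_c (a point): centre of the 10 mm thick bars of a blue-grey frame 66 (its x) x 32 (its y) mm, window 44 x 14, four 6 mm studs on one face, 16 mm overall, 80 g. Its z points away from the studs: up at the start, when it stands on its studs, this point 11 mm above its support; turned over, z points down, this point 5 mm up. Grasp it across its 32 mm width at mid-length. May be absent (None)
- frame3_c (a point): centre of the 10 mm thick bars of a blue-grey frame 66 (its x) x 32 (its y) mm, window 44 x 14, four 6 mm studs on one face, 16 mm overall, 80 g. Its z points away from the studs: up at the start, when it stands on its studs, this point 11 mm above its support; turned over, z points down, this point 5 mm up. Grasp it across its 32 mm width at mid-length. May be absent (None)
- load_a (a point): right (-y) pocket, blue loading (swinging) half of the turnover nest: point on its floor under the middle of the frame, which lies with its length along x (across the hinge); y along the hinge, pitch 62 mm. Turns with the leaf. 2 mm play all round; pins 13 mm, stops up to 16 mm above the floor. Beside the middle 40 mm of a frame it is open down to the bench for fingers, 30 mm between frames
- recv_a (a point): right (-y) pocket, silver receiving half of the turnover nest: point on its floor under the middle of the frame, which lies with its length along x (across the hinge); y along the hinge, pitch 62 mm. Fixed, 36 mm above the bench; pins 14 mm high, 3 mm play. Beside the middle 40 mm of a frame it is open for fingers, 30 mm between frames
- load_b (a point): middle pocket, blue loading (swinging) half of the turnover nest: point on its floor under the middle of the frame, which lies with its length along x (across the hinge); y along the hinge, pitch 62 mm. Turns with the leaf. 2 mm play all round; pins 13 mm, stops up to 16 mm above the floor. Beside the middle 40 mm of a frame it is open down to the bench for fingers, 30 mm between frames
- recv_b (a point): middle pocket, silver receiving half of the turnover nest: point on its floor under the middle of the frame, which lies with its length along x (across the hinge); y along the hinge, pitch 62 mm. Fixed, 36 mm above the bench; pins 14 mm high, 3 mm play. Beside the middle 40 mm of a frame it is open for fingers, 30 mm between frames
- load_c (a point): left (+y) pocket, blue loading (swinging) half of the turnover nest: point on its floor under the middle of the frame, which lies with its length along x (across the hinge); y along the hinge, pitch 62 mm. Turns with the leaf. 2 mm play all round; pins 13 mm, stops up to 16 mm above the floor. Beside the middle 40 mm of a frame it is open down to the bench for fingers, 30 mm between frames
- recv_c (a point): left (+y) pocket, silver receiving half of the turnover nest: point on its floor under the middle of the frame, which lies with its length along x (across the hinge); y along the hinge, pitch 62 mm. Fixed, 36 mm above the bench; pins 14 mm high, 3 mm play. Beside the middle 40 mm of a frame it is open for fingers, 30 mm between frames
- leaf (a joint): angle (rad) of the blue swinging half of the nest: 0 open, flat, on the robot's side; 3.14 shut, upside down over the silver half, 18 mm between pocket floors (a frame is 16). Stiff hinge, stays where it is left; 3 to 7 N at the handle moves it, and a light grip lets the bar turn in the fingers. Frames in it drop over like a turning page into the silver half as it passes upright
- hinge (a point): middle of the nest's hinge line, 45 mm above the bench; y along the hinge, x from the open blue half to the silver half, z up. Pocket centres lie 43 mm from the line on either side, pocket floors 9 mm below it; each half is 84 mm across and 180 mm along the hinge
- leaf_handle (a point): middle of the red round handle bar, 12 mm thick, sticking out 55 mm from the left (+y) end of the blue half, parallel to the hinge, 76 mm from the hinge line, 45 mm above the bench when open or shut; this point is 120 mm along the hinge from its middle. Can be straddled from above and led over in a half circle; free bench below it
- lamp (a joint): angle (rad) of the magnifier boom about its upright post: near 0 the magnifier is over the nest; it grows as the boom swings anticlockwise seen from above, away to the robot's right, and is clear of the work from 1.1 on (stop at 1.6; further is roomier for a wide gripper). Light; stays where it is left
- lamp_grip (a point): on the orange upright knob (16 mm thick, standing from 213 to 260 mm above the bench) on top of the boom, 140 mm from the pivot; this point is 242 mm above the bench
- lamp_pivot (a point): on the upright pivot axis of the boom, 242 mm above the bench (the post ends below it, at 217 mm). The boom is a white bar at 199 to 213 mm height
- lamp_head (a point): centre of the round magnifier head, 90 mm across, 18 mm thick, 206 mm above the bench, 210 mm from the pivot
- tray_in (a point): centre of the inner floor (4 mm above the bench) of the fixed green outgoing tray, inside 152 mm (its x) by 192 mm (its y), walls 4 mm thick, rim 20 mm above the bench
- snips: bystander: trimming snips with orange handles, about 170 mm long, lying on the bench; origin at the pivot
- tape: bystander: roll of yellow tape, 90 mm across, 25 mm high; origin under its centre
- spray: bystander: white bottle with blue cap, 50 mm across, 130 mm tall; origin under its centre

How it is judged:
On the way, in this order (a step that is already met when the one before it is completed fails the run):
1. the magnifier lamp is swung clear of the nest (lamp joint above 1.1 rad) (value of joint lamp above 1.1 rad), for 0.2 s.
2. the blue half is open and every frame lies seated, studs down, in a pocket of it (value of joint leaf below 0.15 rad and x of frame1_c in the frame of load_b between -0.005 and 0.005 m and y of frame1_c in the frame of load_b between -0.07 and 0.07 m and z of frame1_c in the frame of load_b between 0.007 and 0.0145 m and angle between each of frame1_c, frame2_c, frame3_c's own z axis and vertical below 0.12 rad and x of frame2_c in the frame of load_b between -0.005 and 0.005 m and y of frame2_c in the frame of load_b between -0.07 and 0.07 m and z of frame2_c in the frame of load_b between 0.007 and 0.0145 m and x of frame3_c in the frame of load_b between -0.005 and 0.005 m and y of frame3_c in the frame of load_b between -0.07 and 0.07 m and z of frame3_c in the frame of load_b between 0.007 and 0.0145 m), for 0.2 s.
3. the blue half is shut over the silver half (above 3.04 rad), all frames turned over (value of joint leaf above 3.04 rad and angle between each of frame1_c, frame2_c, frame3_c's own z axis and vertical above 2.9 rad), for 0.2 s.
4. the blue half is open again (below 0.15 rad) and every frame lies studs up in a pocket of the silver half (value of joint leaf below 0.15 rad and x of frame1_c in the frame of recv_b between -0.008 and 0.008 m and y of frame1_c in the frame of recv_b between -0.07 and 0.07 m and z of frame1_c in the frame of recv_b between 0.002 and 0.009 m and angle between each of frame1_c, frame2_c, frame3_c's own z axis and vertical above 3 rad and x of frame2_c in the frame of recv_b between -0.008 and 0.008 m and y of frame2_c in the frame of recv_b between -0.07 and 0.07 m and z of frame2_c in the frame of recv_b between 0.002 and 0.009 m and x of frame3_c in the frame of recv_b between -0.008 and 0.008 m and y of frame3_c in the frame of recv_b between -0.07 and 0.07 m and z of frame3_c in the frame of recv_b between 0.002 and 0.009 m), for 0.2 s.
At the end, for the whole second after the job is handed in: every frame present lies flat in the green tray, studs up (within 0.14 rad), not stacked, its centre 2 to 9 mm above the tray floor, at rest; the blue half is open (below 0.15 rad) and the lamp clear (above 1.1 rad) (value of joint leaf below 0.15 rad and value of joint lamp above 1.1 rad and x of frame1_c in the frame of tray_in between -0.075 and 0.075 m and y of frame1_c in the frame of tray_in between -0.095 and 0.095 m and z of frame1_c in the frame of tray_in between 0.002 and 0.009 m and angle between each of frame1_c, frame2_c, frame3_c's own z axis and vertical above 3 rad and x of frame2_c in the frame of tray_in between -0.075 and 0.075 m and y of frame2_c in the frame of tray_in between -0.095 and 0.095 m and z of frame2_c in the frame of tray_in between 0.002 and 0.009 m and x of frame3_c in the frame of tray_in between -0.075 and 0.075 m and y of frame3_c in the frame of tray_in between -0.095 and 0.095 m and z of frame3_c in the frame of tray_in between 0.002 and 0.009 m and linear speed of each of frame1, frame2, frame3 below 0.02 m/s); the robot touches nothing.
It fails at once if the snips is moved more than 30 mm (distance of snips from where it was at the start of the episode above 0.03 m).
It fails at once if the tape is moved more than 30 mm (distance of tape from where it was at the start of the episode above 0.03 m).
It fails at once if the spray is moved more than 30 mm (distance of spray from where it was at the start of the episode above 0.03 m).
Of frame1, frame2, frame3 only 2 to 3 are there at a start; the rules pass over those that are not, and their reading is None.
At some moment in a run one of frame1, frame2, frame3 may be knocked a few centimetres aside while the robot is not near it.
Once in a run the grip may slacken for a moment while it holds something.
It also fails if it takes over 210 s, if anything falls off the work surface, if the arm or the gripper's body presses on something with over 40 N, if the wrist force passes 120 N, or if a joint passes its speed limit or range.

### The arm

A 6-joint arm with a two-finger parallel gripper is mounted at the origin on the work surface. World frame = base frame: x ahead of the robot, y to its left, z up, the work surface at z = 0. Lengths are in m, angles in rad, forces in N, time in s.
With the tool pointing down it reaches from about 0.375 to 0.9 m from the base axis. Payload 3.1 kg.
Tool frame: the origin (TCP) lies midway between the tips of the shut fingers; the grasp point (between the pads) lies 19 mm behind it; x points along the fingers, y is the direction in which the jaws open and shut, and the axes are right-handed (so a half turn about x gives the same grasp; the last joint's range is limited). The gripper opens to 87 mm and grips with 3 to 60 N. Pads are 19 mm wide; open, the fingers measure 117 mm over their backs; the gripper's body (75 mm by 190 mm) begins 51 mm behind the grasp point.
Start: joints at [0.961, 0.527, 1.433, -0, 1.181, -0.178], TCP at [0.262, 0.568, 0.223] pointing down, gripper open.
Joint ranges: [-3.08, 3.08], [-0.75, 2.2], [0.22, 2.44], [-1.43, 4.57], [0, 2.65], [-2.85, 2.85]. Speed limits (rad/s): [2.79, 2.79, 3.14, 3.14, 3.14, 3.14].

### API

Orientations are given as a unit quaternion [x, y, z, w].
In Python, from rig import get_obs, imaging, robot gives the robot as it stands.
- The arm moves only by the shell command python3 -m inch 'ROWS' [FORCE]. ROWS is JSON, a list of rows, each a list of 3 entries, a list of its own where there are three numbers: the finger opening in mm, from 0 to 87, then the shift along the tool's x, y, z in mm, then the turn, a rotation vector about the tool's x, y, z in degrees. In form: [[grip, [dx, dy, dz], [wx, wy, wz]], ...]. A call has 1 to 12 rows; each row shifts and turns the pose as measured when the row begins, along the tool's axes as they then stand; what a row does not reach is not made up. A row lasts 1/8 s, in which the tool goes at most 62.5 mm and 10.7 degrees, less where a joint would pass 70% of its speed; a pose out of reach is approached as far as the arm can. A call with a gripper value outside its range is refused whole. The fingers move at their own pace and stop on an object; FORCE is the grip in N (left out, the last holds). Time passes only in rows, so rows that do not move let the fingers close. It gives the time, the measured TCP pose, the force and the opening at its end, in the units of the state.
- get_obs(): the state, without advancing time (a new reading comes with each control period).
- imaging.camera(name): name is "side" or "top"; returns the picture (420x560x3 uint8, red, green, blue); there is no depth.
- imaging.camera_params(name): a dict with "camera_matrix" (3x3 intrinsics, pixels), "k1" (the pictures are not rectified: a ray, as slopes to the right and down, at radius r is drawn at 1 + k1 r^2 times it, then the intrinsics apply), "xyz" and "rotation" of the camera in the world. Camera axes: x right, y down, z forward; pixel columns grow to the right and rows downward; lengths in m; the calibration is good to about 2 mm. A picture is of the moment at which its call begins. camera_params takes no time and is no camera call.
- robot.hand_in(): hands the job in, once; it reports no verdict.
Trained networks look in the newest picture that a camera, given by its name, has taken for a name from the list of things; names that differ only in an ending like _2 or _b are one class to them, and where a whole thing is asked for, a point or a joint stands for the part that bears it (a point fixed in the world has none). Each returns a list of dicts, best first, with "confidence" (0 to 1); they miss things now and then, are a little off and sometimes report something else, mostly with a low value. They report only what shows in the picture. A call takes as long as a camera call.
- imaging.cut_out(camera, target): "pixels" (420x560 bool, what is visible of it) and "box" ([centre column, centre row, width, height] in pixels, round what is visible of it).
- imaging.tip_of(camera, target): "pixel" ([column, row] in pixels: a listed point, or the origin of a listed thing).
The state is a dict: "time": time; "q": joint angles; "joint_velocities": joint speeds; "joint_torque": joint torques, N m; "position": TCP position; "tool_rot": TCP orientation; "ft_force": force on the tool from outside, world axes, zero at the start; "moment": the same for the moment, N m; "grip_width": finger opening in m.
Only numpy, scipy, OpenCV 4.12 (cv2) and the standard library are available. Lean on these libraries where they do the work, as an engineer would, in place of code of your own. Each camera call takes 0.05 s, during which the arm holds its last target. There are 200 camera calls.

## Working session

There is one attempt and no reset: what is moved stays moved. The work goes in short steps, Python scripts to look and compute and a shell command to move; the robot and the scene stay as the last step left them, time stands still between calls to the robot, and variables do not carry over. Pictures are saved under pics/ and viewed, about 12 in all and at most 16, crops included, and the job is handed in when it is done.

```bash
ls; mkdir -p pics
cat > h.py <<'E'
import numpy as np, cv2
from rig import get_obs, imaging, robot
from scipy.spatial.transform import Rotation as R
def P(n):
    p=imaging.camera_params(n); return np.array(p["camera_matrix"],float),p["k1"],np.array(p["xyz"],float),np.array(p["rotation"],float)
def ray(n,px):
    K,k1,c,r=P(n)
    if r.shape!=(3,3): r=R.from_quat(r).as_matrix()
    d=np.linalg.solve(K,[px[0],px[1],1.])[:2]; u=d.copy()
    for _ in range(20): u=d/(1+k1*(u@u))
    return c,r@np.array([u[0],u[1],1.])
def atz(n,px,z):
    c,d=ray(n,px); return c+d*(z-c[2])/d[2]
def proj(n,X):
    K,k1,c,r=P(n)
    if r.shape!=(3,3): r=R.from_quat(r).as_matrix()
    v=r.T@(np.array(X,float)-c); u=v[:2]/v[2]; u=u*(1+k1*(u@u)); return (K@[u[0],u[1],1])[:2]
def tri(a,pa,b,pb):
    c1,d1=ray(a,pa);c2,d2=ray(b,pb);A=np.stack([d1,-d2],1);s=np.linalg.lstsq(A,c2-c1,rcond=None)[0]
    x,y=c1+s[0]*d1,c2+s[1]*d2; return (x+y)/2,np.linalg.norm(x-y)
def snap(n,f=None):
    im=imaging.camera(n)
    if f: cv2.imwrite('pics/'+f,cv2.cvtColor(im,cv2.COLOR_RGB2BGR))
    return im
def st():
    o=get_obs(); print('t',round(o['time'],2),'p',np.round(o['position'],4),'g',round(o['grip_width'],4),'F',np.round(o['ft_force'],1),'q',np.round(o['q'],2)); print(np.round(R.from_quat(o['tool_rot']).as_matrix(),3))
    return o
E
python3 - <<'E'
from h import *
st()
a=snap('top');b=snap('side')
cv2.imwrite('pics/a.png',cv2.cvtColor(a,cv2.COLOR_RGB2BGR));cv2.imwrite('pics/b.png',cv2.cvtColor(b,cv2.COLOR_RGB2BGR))
for n in ('top','side'):
    p=P(n);print(n,p[1],p[2],p[0].tolist(),p[3].tolist())
    for t in ['frame1_c','load_b','recv_b','hinge','leaf_handle','lamp_grip','lamp_pivot','lamp_head','tray_in','tape','snips','spray']:
        print(t,[(np.round(d['pixel'],1).tolist(),round(d['confidence'],2)) for d in imaging.tip_of(n,t)])
E
```

```text
pics
t 0.0 p [0.2611 0.567  0.2216] g 0.0872 F [-0.2  0.3 -1.3] q [ 0.96  0.53  1.43 -0.    1.18 -0.18]
[[-0.001  0.418  0.908]
 [-0.002  0.908 -0.418]
 [-1.    -0.002 -0.   ]]
top -0.11884734565089737 [0.33686363 0.0647872  1.48004108] [[458.42723992076105, 0.0, 278.1176434642877], [0.0, 458.42723992076105, 218.4479995495609], [0.0, 0.0, 1.0]] [0.7129395394506864, -0.6965491106814122, 0.05438196532417145, -0.05982600892803575]
frame1_c [([182.7, 247.4], 0.66)]
load_b [([284.9, 239.7], 0.88), ([321.7, 237.6], 0.63), ([300.6, 240.1], 0.56)]
recv_b [([282.7, 213.3], 0.81), ([300.7, 212.3], 0.71), ([318.5, 211.6], 0.56)]
hinge []
leaf_handle [([263.5, 248.3], 0.79)]
lamp_grip [([306.2, 204.5], 0.67)]
lamp_pivot [([323.3, 154.3], 0.97), ([299.2, 227.6], 0.49), ([184.0, 246.3], 0.39)]
lamp_head [([301.9, 227.8], 0.93), ([299.5, 214.3], 0.61)]
tray_in [([397.6, 254.2], 0.68)]
tape [([243.3, 170.0], 0.67)]
snips [([184.6, 183.7], 0.8)]
spray [([160.5, 267.1], 0.75), ([302.0, 225.8], 0.38)]
side -0.045434769794282646 [0.36014221 1.01109645 0.96105109] [[464.67062936993074, 0.0, 292.5590880461257], [0.0, 464.67062936993074, 211.96214972567208], [0.0, 0.0, 1.0]] [-0.09382567165745385, 0.8997728165045875, -0.4239366925430387, 0.04339703599439405]
frame1_c [([298.5, 347.3], 0.63)]
load_b [([314.9, 220.8], 0.87), ([311.7, 249.0], 0.86), ([313.9, 237.1], 0.77)]
recv_b [([293.2, 217.3], 0.88), ([280.0, 247.9], 0.79), ([241.2, 161.0], 0.75)]
hinge [([301.5, 230.8], 0.8)]
leaf_handle [([319.5, 263.6], 0.72), ([300.5, 345.0], 0.44)]
lamp_grip [([286.7, 170.4], 0.93)]
lamp_pivot [([243.9, 159.1], 0.89)]
lamp_head [([308.3, 185.6], 0.65)]
tray_in [([336.4, 183.1], 0.8)]
tape [([215.8, 276.4], 0.57), ([299.1, 228.1], 0.36)]
snips [([209.5, 342.5], 0.78), ([314.1, 223.6], 0.56)]
spray [([326.8, 385.5], 0.75)]
```

View pics/a.png

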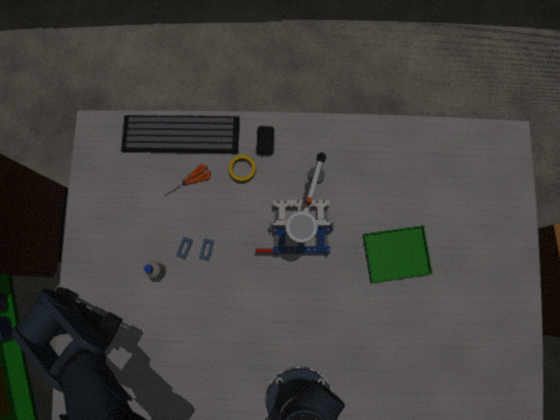

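View pics/b.png

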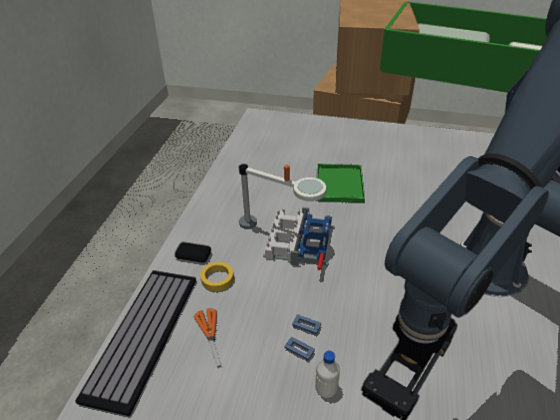

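Run:
```python
from h import *
for n,a,b in [('handle',(263.5,248.3),(319.5,263.6)),('grip',(306.2,204.5),(286.7,170.4)),('piv',(323.3,154.3),(243.9,159.1)),('head',(301.9,227.8),(308.3,185.6)),('tray',(397.6,254.2),(336.4,183.1)),('frame',(182.7,247.4),(298.5,347.3))]:
    x,e=tri('top',a,'side',b);print(n,np.round(x,4),round(e,4))
for n,pp,z in [('load',[(284.9,239.7),(321.7,237.6),(300.6,240.1)],.036),('recv',[(282.7,213.3),(300.7,212.3),(318.5,211.6)],.036),('frame',[(182.7,247.4)],.011)]:
    print(n,[np.round(atz('top',p,z)[:2],4).tolist() for p in pp])
for n,pp,z in [('load',[(314.9,220.8),(311.7,249),(313.9,237.1)],.036),('recv',[(293.2,217.3),(280,247.9)],.036),('hinge',[(301.5,230.8)],.045)]:
    print(n,[np.round(atz('side',p,z)[:2],4).tolist() for p in pp])
```

```text
handle [0.4726 0.1224 0.0407] 0.0052
grip [0.5825 0.0013 0.2507] 0.0097
piv [ 0.7235 -0.0462  0.2393] 0.0028
head [0.522  0.0104 0.2162] 0.0078
tray [ 0.4743 -0.3116  0.0027] 0.0108
frame [0.4749 0.3835 0.0203] 0.0028
load [[0.5046, 0.0557], [0.5139, -0.0609], [0.5044, 0.0059]]
recv [[0.5893, 0.0645], [0.5938, 0.007], [0.5974, -0.0499]]
frame [[0.4744, 0.3854]]
load [[0.5136, -0.058], [0.5016, 0.0657], [0.5041, 0.0151]]
recv [[0.5819, -0.0604], [0.5911, 0.08]]
hinge [[0.5432, 0.0053]]
```

```bash
python3 - <<'E'
from h import *
piv=[atz('top',(323.3,154.3),.242),atz('side',(243.9,159.1),.242)]
g=[atz('top',(306.2,204.5),.242),atz('side',(286.7,170.4),.242)]
h=[atz('top',(301.9,227.8),.206),atz('side',(308.3,185.6),.206)]
print(np.round(piv,4),np.round(g,4),np.round(h,4))
p=np.mean(piv,0)[:2]; a=np.mean(h,0)[:2]-p; gg=np.mean(g,0)[:2]-p
print(p,np.linalg.norm(a),np.linalg.norm(gg),np.degrees(np.arctan2(a[1],a[0])),np.degrees(np.arctan2(gg[1],gg[0])))
snap('top')
for n in ('top','side'):
    for d in imaging.cut_out(n,'frame1'):
        m=d['pixels'].astype(np.uint8); c=cv2.findContours(m,cv2.RETR_EXTERNAL,cv2.CHAIN_APPROX_NONE)[0]
        q=np.concatenate(c)[:,0].astype(float)
        w=np.array([atz(n,x,.016)[:2] for x in q],np.float32)
        print(n,round(d['confidence'],2),d['box'],m.sum(),cv2.minAreaRect(w))
    print([(np.round(atz(n,d['pixel'],.011),4).tolist(),d['confidence']) for d in imaging.tip_of(n,'frame1_c')])
E
python3 -m inch '[[87,[-40,0,0],[-8,0,0]],[87,[-50,0,0],[-8,0,0]],[87,[-40,0,0],[-8.5,0,0]],[87,[0,-60,0],[0,0,0]],[87,[0,-60,10],[0,0,0]],[87,[0,-60,30],[0,0,0]],[87,[0,-60,30],[0,0,0]]]'
```

```text
[[ 0.7241 -0.0458  0.242 ]
 [ 0.7206 -0.0419  0.242 ]] [[ 5.793e-01  5.000e-04  2.420e-01]
 [ 5.904e-01 -1.200e-02  2.420e-01]] [[ 0.5195  0.0097  0.206 ]
 [ 0.5282 -0.0038  0.206 ]]
[ 0.72234183 -0.04382683] 0.2039425527873593 0.14267473019906768 166.73554374036124 164.52530025991453
time: 2.22
position: [0.3303, 0.3365, 0.3569]
tool_rot: [-0.006, 0.705, 0.007, 0.709]
ft_force: [1.3, 0.2, 0.8]
grip_width: 0.0869Traceback (most recent call last):
  File "<stdin>", line 10, in <module>
ValueError: it knows: frame1, frame2, frame3, hinge, lamp, lamp_grip, lamp_head, lamp_pivot, leaf, leaf_handle, load, recv, snips, spray, tape, tray_in
```

```bash
python3 -m inch '[[87,[0,-46,35],[0,0,0]],[87,[0,-46,35],[0,0,0]],[87,[0,-46,35],[0,0,0]],[60,[0,-46,35],[0,0,0]],[60,[0,-46,35],[0,0,0]],[60,[0,-46,35],[0,0,0]],[60,[0,-46,35],[0,0,0]],[60,[0,0,0],[0,0,0]]]'
python3 - <<'E'
from h import *
st()
snap('side')
print([(np.round(atz('side',d['pixel'],.242),4).tolist(),round(d['confidence'],2)) for d in imaging.tip_of('side','lamp_grip')])
for n in ('top','side'):
    snap(n)
    for d in imaging.cut_out(n,'frame1_c'):
        m=d['pixels'].astype(np.uint8); c=cv2.findContours(m,cv2.RETR_EXTERNAL,cv2.CHAIN_APPROX_NONE)[0]
        q=np.concatenate(c)[:,0].astype(float)
        w=np.array([atz(n,x,.014)[:2] for x in q],np.float32)
        print(n,round(d['confidence'],2),np.round(d['box'],1),m.sum(),cv2.minAreaRect(w))
    print([(np.round(atz(n,d['pixel'],.011),4).tolist(),d['confidence']) for d in imaging.tip_of(n,'frame1_c')])
E
```

```text
time: 3.22
position: [0.5892, 0.0036, 0.3592]
tool_rot: [-0.003, 0.703, 0.006, 0.711]
ft_force: [-0.8, 0.2, 0.0]
grip_width: 0.0605
t 3.23 p [0.5892 0.0036 0.3592] g 0.0605 F [-0.8  0.2  0. ] q [-0.19  0.35  1.35  0.01  1.44 -1.77]
[[ 0.011 -0.013  1.   ]
 [ 0.004  1.     0.013]
 [-1.     0.004  0.011]]
[([0.5913, 0.0038, 0.242], 0.63), ([0.4447, 0.4724, 0.242], 0.58)]
top 0.57 [183.4 247.5  13.1  19.6] 143 ((0.47550612688064575, 0.3803354501724243), (0.03367404267191887, 0.06556040793657303), 70.88451385498047)
[([0.7398, 0.1936, 0.011], 0.62), ([0.4803, 0.3835, 0.011], 0.48)]
side 0.76 [298.8 349.4  24.1  20.7] 281 ((0.4754275679588318, 0.3814246654510498), (0.0348312072455883, 0.06566587090492249), 71.13267517089844)
[([0.4749, 0.3804, 0.011], 0.59)]
```

```bash
python3 -m inch '[[60,[45,-5,-5],[0,-0.5,0]],[60,[45,0,0],[0,0,0]],[60,[42,0,0],[0,0,0]],[60,[4,0,0],[0,0,0]],[14,[0,0,0],[0,0,0]],[14,[0,0,0],[0,0,0]],[14,[0,0,0],[0,0,0]],[14,[0,0,0],[0,0,0]]]' 5
```

```text
time: 4.62
position: [0.5881, 0.0071, 0.2305]
tool_rot: [-0.009, 0.693, 0.01, 0.72]
ft_force: [0.3, -0.8, -1.1]
grip_width: 0.028
```

Run:
```python
from h import *
p=st()['position'][:2]
for piv in ([.7223,-.0438],):
    d=p-np.array(piv);print(np.linalg.norm(d),np.degrees(np.arctan2(d[1],d[0])))
    a=np.arctan2(d[1],d[0]);r=np.linalg.norm(d);o=p
    for k in range(1,11):
        n=np.array(piv)+r*np.array([np.cos(a+k*.145),np.sin(a+k*.145)]);print(np.round((n-o)*1000,1));o=n
```

```text
t 4.62 p [0.5881 0.0071 0.2305] g 0.028 F [ 0.3 -0.8 -1.1] q [-0.18  0.45  1.55  0.01  1.1  -1.78]
[[ 0.038 -0.027  0.999]
 [ 0.002  1.     0.027]
 [-0.999  0.001  0.038]]
0.14350860792985481 159.21504527162074
[ -6.  -19.9]
[ -3.  -20.6]
[ -0.  -20.8]
[  3.  -20.6]
[  5.9 -19.9]
[  8.8 -18.9]
[ 11.4 -17.4]
[ 13.8 -15.6]
[ 15.9 -13.4]
[ 17.7 -11. ]
```

```bash
python3 -m inch '[[14,[3,0,0],[0,2,0]],[14,[0,0,0],[0,0,0]],[14,[0,0,0],[0,0,0]],[14,[0,0,0],[0,0,0]]]' 5; python3 -c "
from h import *
st()"
```

```text
time: 5.12
position: [0.5891, 0.0068, 0.2288]
tool_rot: [-0.009, 0.705, 0.009, 0.709]
ft_force: [0.7, -1.7, -1.7]
grip_width: 0.0155
t 5.12 p [0.5891 0.0068 0.2288] g 0.0155 F [ 0.7 -1.7 -1.7] q [-0.18  0.47  1.52  0.    1.14 -1.78]
[[ 0.007 -0.026  1.   ]
 [ 0.     1.     0.026]
 [-1.    -0.     0.007]]
```

```bash
python3 -m inch '[[14,[0,-20,-6],[0,0,0]],[14,[0,-20.5,-3],[0,0,0]],[14,[0,-21,0],[0,0,0]],[14,[0,-20.5,3],[0,0,0]],[14,[0,-20,6],[0,0,0]],[14,[0,-19,9],[0,0,0]],[14,[0,-17,11],[0,0,0]],[14,[0,-15.5,14],[0,0,0]],[14,[0,-13,16],[0,0,0]],[14,[0,-11,18],[0,0,0]]]' 5; python3 -c "
from h import *
p=st()['position'];d=p[:2]-[.7223,-.0438];print(np.linalg.norm(d),np.degrees(np.arctan2(d[1],d[0])))"
```

```text
time: 6.38
position: [0.6658, -0.1775, 0.2289]
tool_rot: [-0.007, 0.704, 0.011, 0.71]
ft_force: [-0.8, -0.0, -0.8]
grip_width: 0.0143
t 6.38 p [ 0.6658 -0.1775  0.2289] g 0.0143 F [-0.8 -0.  -0.8] q [-0.43  0.61  1.26  0.01  1.27 -2.03]
[[ 0.008 -0.026  1.   ]
 [ 0.007  1.     0.026]
 [-1.     0.007  0.009]]
0.14518527479983548 -112.9162501017888
```

```bash
python3 -m inch '[[60,[0,0,0],[0,0,0]],[60,[0,0,0],[0,0,0]],[60,[0,0,0],[0,0,0]],[60,[-40,0,0],[0,0,0]],[60,[-60,0,0],[0,0,0]],[60,[-40,60,-60],[0,0,0]],[87,[0,60,-60],[0,0,0]],[87,[0,60,-30],[0,0,0]],[87,[0,60,0],[0,0,0]],[87,[0,60,0],[0,0,0]]]'
python3 - <<'E'
from h import *
st()
b=snap('side')
r=cv2.resize(b[140:400,170:430],(800,800))[:, :]
cv2.imwrite('pics/c.png',cv2.cvtColor(cv2.resize(b[140:400,190:400],(484,600),interpolation=3),cv2.COLOR_RGB2BGR))
a=snap('top');cv2.imwrite('pics/c2.png',cv2.cvtColor(cv2.resize(a[130:300,140:430],(800,469),interpolation=3),cv2.COLOR_RGB2BGR))
for n in ('top','side'):
    for t,z in [('lamp_grip',.242),('lamp_head',.206),('load_b',.036),('recv_b',.036),('leaf_handle',.045),('hinge',.045),('tray_in',.004)]:
        print(n,t,[(np.round(atz(n,d['pixel'],z)[:2],4).tolist(),round(d['confidence'],2)) for d in imaging.tip_of(n,t)])
E
```

```text
time: 7.62
position: [0.5392, 0.0818, 0.3597]
tool_rot: [-0.004, 0.703, 0.008, 0.711]
ft_force: [0.5, -1.0, -0.2]
grip_width: 0.0853
t 7.62 p [0.5392 0.0818 0.3597] g 0.0853 F [ 0.5 -1.  -0.2] q [-0.06  0.28  1.45  0.01  1.4  -1.65]
[[ 0.011 -0.018  1.   ]
 [ 0.005  1.     0.017]
 [-1.     0.005  0.011]]
top lamp_grip [([0.7091, -0.1718], 0.77)]
top lamp_head [([0.6979, -0.248], 0.68), ([0.7151, -0.1809], 0.32)]
top load_b [([0.4913, 0.062], 0.92), ([0.512, -0.0632], 0.69), ([0.5088, 0.0088], 0.66)]
top recv_b [([0.5876, 0.0657], 0.89), ([0.5858, 0.0021], 0.88), ([0.5981, -0.0525], 0.75)]
top leaf_handle [([0.5004, 0.0106], 0.54)]
top hinge [([0.5504, 0.0102], 0.55)]
top tray_in [([0.4658, -0.3077], 0.84), ([0.509, 0.0649], 0.62)]
side lamp_grip [([0.7099, -0.1821], 0.88), ([0.4778, 0.2316], 0.4), ([0.452, 0.3198], 0.26)]
side lamp_head [([0.7005, -0.2463], 0.8)]
side load_b [([0.4935, 0.0627], 0.88), ([0.5119, 0.0079], 0.62), ([0.5138, -0.0661], 0.55)]
side recv_b [([0.5921, -0.0549], 0.94), ([0.5932, 0.0699], 0.82), ([0.5977, -0.0151], 0.68)]
side leaf_handle [([0.475, 0.138], 0.68), ([0.6769, 0.4203], 0.48)]
side hinge [([0.5493, -0.0029], 0.9)]
side tray_in [([0.4671, -0.3203], 0.95), ([0.6006, -0.1002], 0.66)]
```

View pics/c.png

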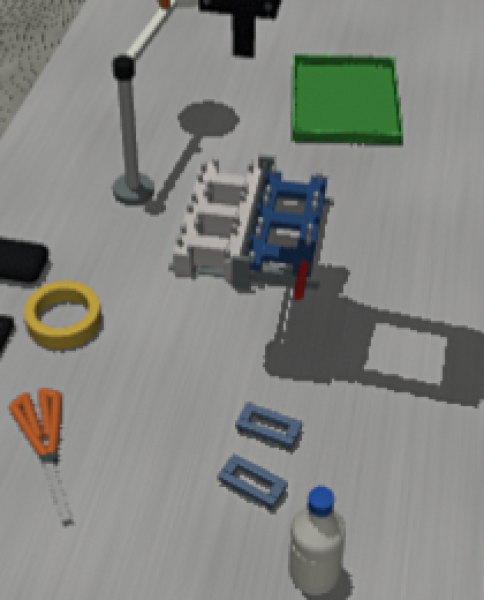

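View pics/c2.png

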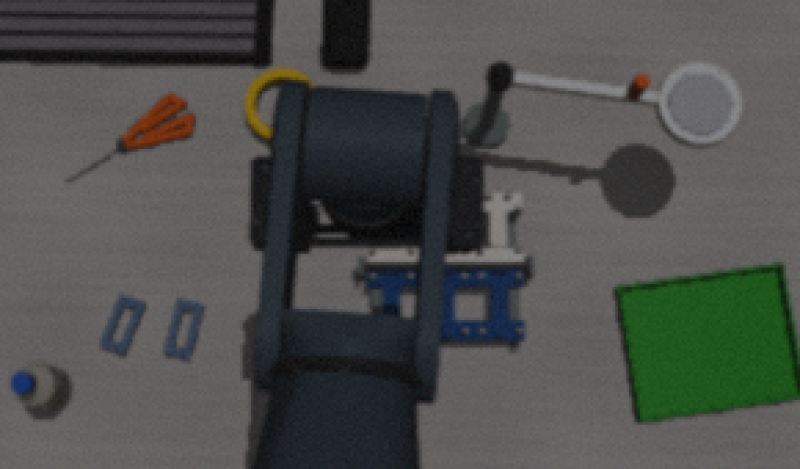

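```bash
cat >> h.py <<'E'
def frames(n,im,z=.014,box=None):
    r,g,b=[im[...,i].astype(int) for i in range(3)]
    m=((b-r)>12)&((b-r)<80)&(abs(g-(r+b)/2)<18)
    mm=np.zeros(m.shape,np.uint8)
    (c0,c1,r0,r1)=box; mm[r0:r1,c0:c1]=m[r0:r1,c0:c1]
    out=[]
    for c in cv2.findContours(mm,cv2.RETR_EXTERNAL,cv2.CHAIN_APPROX_NONE)[0]:
        if cv2.contourArea(c)<60: continue
        w=np.array([atz(n,x,z)[:2] for x in c[:,0].astype(float)],np.float32)*1000
        (cx,cy),(a,bb),t=cv2.minAreaRect(w)
        if a<bb: t+=90
        M=cv2.moments(w.reshape(-1,1,2)); 
        out.append((round(cx,1),round(cy,1),round(max(a,bb),1),round(min(a,bb),1),round((t+90)%180-90,1),round(M['m10']/M['m00'],1),round(M['m01']/M['m00'],1)))
    return out
E
python3 - <<'E'
from h import *
a=snap('top');b=snap('side')
print(a[248,185],a[243,180:192].tolist())
print(frames('top',a,.014,(165,225,225,275)));print(frames('side',b,.014,(270,335,300,370)))
E
```

```text
[89 89 92] [[83, 83, 89], [63, 71, 83], [52, 62, 80], [47, 52, 66], [71, 67, 69], [92, 91, 89], [94, 92, 89], [86, 85, 86], [68, 74, 85], [53, 64, 81], [47, 57, 75], [55, 55, 61]]
[(472.2, 308.5, 66.5, 31.7, -11.5, 472.3, 308.5), (475.5, 381.1, 65.1, 32.2, -20.0, 475.5, 381.1)]
[(475.7, 380.1, 68.4, 36.6, -20.6, 475.5, 380.2), (472.1, 308.8, 67.9, 39.3, -12.6, 472.1, 307.9)]
```

```bash
python3 -m inch '[[50,[0,56,-17],[3,0,0]],[50,[0,56,-14],[3,0,0]],[50,[0,56,-8],[3,0,0]],[50,[0,58,0],[4,0,0]],[50,[50,0,0],[0,0,0]],[50,[50,0,0],[0,0,0]],[50,[50,0,0],[0,0,0]],[50,[50,0,0],[0,0,0]],[50,[50,0,0],[0,0,0]],[50,[0,0,0],[0,0,0]]]' 20
python3 - <<'E'
from h import *
o=st();p=np.array(o['position']);T=R.from_quat(o['tool_rot']).as_matrix()
print(T.T@(np.array([.472,.308,.004])-p)*1000,'yaw',np.degrees(np.arctan2(T[1,2],T[0,2])))
a=snap('top');m=imaging.cut_out('top','leaf')
b=snap('side');
cv2.imwrite('pics/d1.png',cv2.cvtColor(cv2.resize(a[185:275,245:345],(800,720)[:2],interpolation=3)[:600],cv2.COLOR_RGB2BGR))
np.save('a.npy',a);np.save('b.npy',b)
E
```

```text
time: 9.78
position: [0.524, 0.3173, 0.1055]
tool_rot: [0.08, 0.696, -0.073, 0.71]
ft_force: [0.5, 0.4, 0.4]
grip_width: 0.0498
t 9.78 p [0.524  0.3173 0.1055] g 0.0498 F [0.5 0.4 0.4] q [ 0.36  0.65  1.58  0.    0.89 -0.99]
[[ 0.02   0.214  0.977]
 [ 0.008  0.977 -0.214]
 [-1.     0.013  0.018]]
[100.35900642 -21.50370008 -50.670222  ] yaw -12.387822600153937
```

```bash
python3 -m inch '[[50,[20,-20,-45],[0,1,0]],[50,[30,-1.5,-6],[0,0,0]],[50,[0,0,0],[0,0,0]]]'
python3 - <<'E'
from h import *
o=st();p=np.array(o['position']);T=R.from_quat(o['tool_rot']).as_matrix()
print(T.T@(np.array([.472,.308,.004])-p)*1000,'yaw',np.degrees(np.arctan2(T[1,2],T[0,2])))
E
```

```text
time: 10.3
position: [0.4819, 0.3127, 0.0681]
tool_rot: [0.086, 0.692, -0.066, 0.714]
ft_force: [1.2, -0.2, 0.5]
grip_width: 0.05
t 10.3 p [0.4819 0.3127 0.0681] g 0.05 F [ 1.2 -0.2  0.5] q [ 0.38  0.67  1.72  0.02  0.72 -0.99]
[[ 0.034  0.214  0.976]
 [ 0.024  0.976 -0.214]
 [-0.999  0.031  0.028]]
[ 63.58056179  -8.65546659 -10.4563172 ] yaw -12.388953510063622
```

View pics/d1.png

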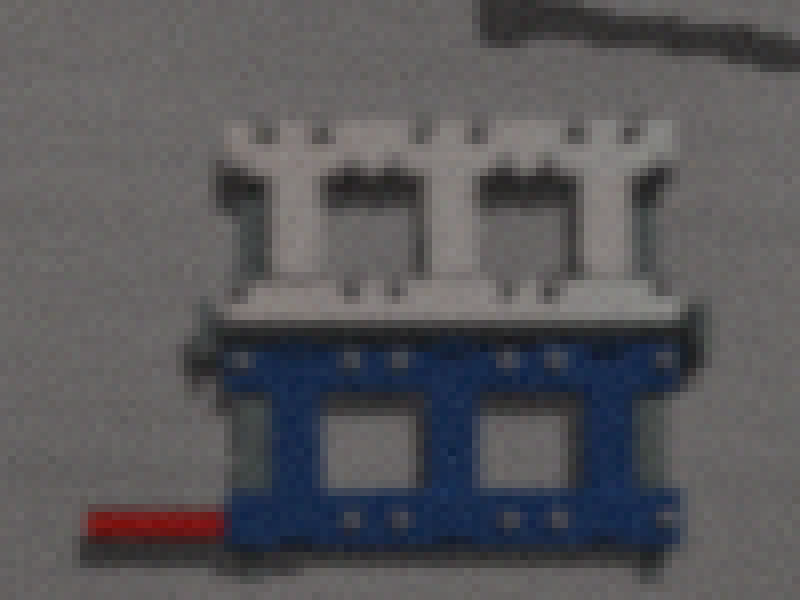

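```bash
python3 -m inch '[[50,[25,-9,-12],[0,2,1.5]],[50,[20,0,0],[0,0,0]],[50,[0,0,0],[0,0,0]]]'
python3 - <<'E'
from h import *
o=st();p=np.array(o['position']);T=R.from_quat(o['tool_rot']).as_matrix()
print(T.T@(np.array([.472,.308,.004])-p)*1000,'yaw',np.degrees(np.arctan2(T[1,2],T[0,2])))
f=lambda u,v,z:np.round(atz('top',(245+(u)/8-.5+.0,185+v/8-.5),z)[:2]*1000,1)
for u,v in [(243,360),(352,358),(400,358),(510,358),(555,358),(663,358)]: print('t',f(u,v,.049))
for u,v in [(352,520),(400,520),(510,520),(557,520),(665,518)]: print('b',f(u,v,.049))
for u,v in [(297,395),(451,395),(608,393),(297,492),(451,492),(608,490)]: print('w',f(u,v,.036))
print('hand',f(88,524,.051),f(225,524,.051))
for u,v in [(226,345),(226,545),(682,345),(682,545)]: print('cor',f(u,v,.040))
E
```

```text
time: 10.68
position: [0.4779, 0.3115, 0.0306]
tool_rot: [0.099, 0.697, -0.051, 0.708]
ft_force: [0.2, 0.6, 0.1]
grip_width: 0.0497
t 10.68 p [0.4779 0.3115 0.0306] g 0.0497 F [0.2 0.6 0.1] q [ 0.35  0.73  1.75  0.09  0.62 -1.08]
[[ 0.023  0.211  0.977]
 [ 0.065  0.975 -0.212]
 [-0.998  0.069  0.009]]
[26.14109021 -6.51533276 -5.27436284] yaw -12.256498849386436
t [534.6  88. ]
t [536.4  45.1]
t [536.8  26.2]
t [537.8 -17.1]
t [538.2 -34.9]
t [539.2 -77.5]
b [472.4  43.8]
b [472.9  25. ]
b [473.8 -18. ]
b [474.2 -36.4]
b [475.9 -78.7]
w [522.9  66.4]
w [524.3   5.3]
w [526.5 -57. ]
w [484.3  65.6]
w [485.7   4.7]
w [487.8 -57.4]
hand [468.3 146.9] [469.5  93.4]
cor [541.7  95. ]
cor [462.3  93. ]
cor [545.8 -85.9]
cor [466.3 -86.4]
```

```bash
python3 -m inch '[[50,[8,-6,-5],[0,0,-4]],[50,[10,-2,0],[0,0,0]],[50,[6,0,0],[0,0,0]]]'
cat >> h.py <<'E'
def rel(t,yaw=None):
    o=get_obs();p=np.array(o['position']);r=R.from_quat(o['tool_rot']);T=r.as_matrix();y=np.degrees(np.arctan2(T[1,2],T[0,2]))
    if yaw is None: yaw=y
    D=np.array([[0,-np.sin(np.radians(yaw)),np.cos(np.radians(yaw))],[0,np.cos(np.radians(yaw)),np.sin(np.radians(yaw))],[-1,0,0]])
    print('t',round(o['time'],2),'p',np.round(p*1000,1),'g',round(o['grip_width']*1000,1),'F',np.round(o['ft_force'],1),'yaw',round(y,1))
    print('shift',np.round(T.T@(np.array(t)/1000-p)*1000,1),'turn',np.round(np.degrees((r.inv()*R.from_matrix(D)).as_rotvec()),1))
E
python3 -c "
from h import *
rel([472,308,4],-12)"
```

```text
time: 11.05
position: [0.4778, 0.3072, 0.0119]
tool_rot: [0.077, 0.696, -0.074, 0.71]
ft_force: [0.2, 0.7, -0.2]
grip_width: 0.0499
t 11.05 p [477.8 307.2  11.9] g 49.9 F [ 0.2  0.7 -0.2] yaw -12.3
shift [ 7.7 -0.4 -6. ] turn [-0.3  1.2 -0.3]
```

```bash
python3 -m inch '[[50,[8,0,-7],[0,1.2,0]],[50,[1,0,-2],[0,0,0]],[25,[0,0,0],[0,0,0]],[25,[0,0,0],[0,0,0]],[25,[0,0,0],[0,0,0]],[25,[0,0,0],[0,0,0]]]' 20;python3 -c "
from h import *
rel([472,308,4],-12)"
```

```text
time: 11.8
position: [0.4691, 0.3088, 0.0025]
tool_rot: [0.078, 0.704, -0.073, 0.703]
ft_force: [0.4, 0.4, -0.6]
grip_width: 0.0314
t 11.8 p [469.1 308.8   2.5] g 31.4 F [ 0.4  0.4 -0.6] yaw -12.3
shift [-1.5 -0.2  3.1] turn [-0.3 -0.1 -0.4]
```

```bash
python3 -m inch '[[25,[-25,0,0],[0,0,0]],[25,[-40,0,0],[0,0,0]],[25,[-40,0,0],[-3,0,0]],[25,[0,-50,-5],[-3,0,0]],[25,[0,-55,0],[-3,0,0]],[25,[0,-55,5],[-3,0,0]],[25,[0,-55,5],[-2,0,0]],[25,[0,-55,5],[0,0,0]],[25,[0,-55,5],[0,0,0]],[25,[0,0,0],[0,0,0]]]' 25;python3 -c "
from h import *
rel([503.8,-57.2,90],1.6)"
```

```text
time: 13.05
position: [0.4754, -0.0237, 0.1094]
tool_rot: [-0.012, 0.704, 0.017, 0.71]
ft_force: [-0.1, 1.0, 0.2]
grip_width: 0.0317
t 13.05 p [475.4 -23.7 109.4] g 31.7 F [-0.1  1.   0.2] yaw 2.4
shift [ 19.5 -34.7  26.8] turn [ 0.8  0.5 -0.3]
```

```bash
python3 -m inch '[[25,[10,-35,27],[0.8,0.5,-0.3]],[25,[10,-1,1],[0,0,0]],[25,[0,0,0],[0,0,0]]]' 25;python3 - <<'E'
from h import *
rel([503.8,-57.2,60],1.6)
a=snap('top');b=snap('side')
rel([503.8,-57.2,60],1.6)
cv2.imwrite('pics/e.png',cv2.cvtColor(np.hstack([cv2.resize(a[195:265,250:340],(450,350),interpolation=3),cv2.resize(b[180:280,250:345],(333,350),interpolation=3)]),cv2.COLOR_RGB2BGR))
for n in('top','side'):
  for d in imaging.cut_out(n,'frame1_c'): print(n,d['confidence'],d['box'],d['pixels'].sum())
  print(imaging.tip_of(n,'frame1_c'))
E
```

```text
time: 13.42
position: [0.5033, -0.0571, 0.0887]
tool_rot: [-0.008, 0.709, 0.01, 0.706]
ft_force: [0.3, 0.0, -1.0]
grip_width: 0.0317
t 13.43 p [503.3 -57.1  88.7] g 31.7 F [ 0.3  0.  -1. ] yaw 1.5
shift [28.7 -0.2  0.6] turn [-0.1 -0.2 -0.2]
t 13.53 p [504.5 -57.3  89.6] g 31.8 F [ 0.2 -0.2 -1.8] yaw 1.6
shift [29.6  0.1 -0.6] turn [-0.  -0.1 -0.1]
top 0.74 [182.8, 248.8, 13.7, 19.0] 145
[{'pixel': [181.4, 249.6], 'confidence': 0.58}]
side 0.73 [300.2, 349.1, 26.7, 27.5] 319
side 0.34 [313.1, 240.6, 31.1, 55.1] 1025
[{'pixel': [300.0, 346.2], 'confidence': 0.81}]
```

View pics/e.png

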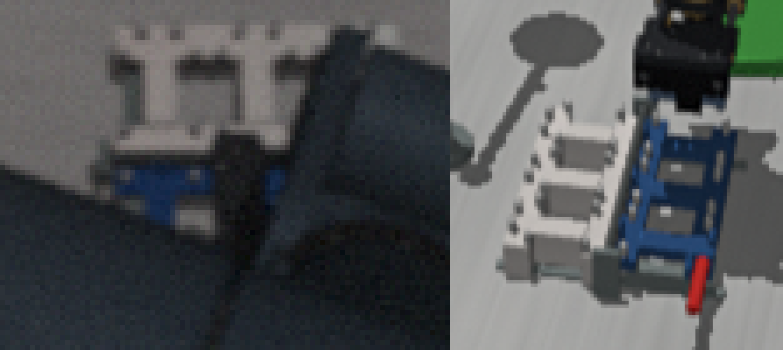

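```bash
python3 -m inch '[[25,[15,0,0],[0,0,0]],[25,[13,0,0],[0,0,0]],[25,[0,0,0],[0,0,0]]]' 25;python3 -c "
from h import *
rel([503.8,-57.2,38.5],1.6)"
```

```text
time: 14.1
position: [0.5045, -0.0571, 0.0602]
tool_rot: [-0.009, 0.707, 0.01, 0.707]
ft_force: [-0.2, -0.2, -0.7]
grip_width: 0.032
t 14.1 p [504.5 -57.1  60.2] g 32.0 F [-0.2 -0.2 -0.7] yaw 1.6
shift [21.7 -0.1 -0.7] turn [ 0.  -0.  -0.1]
```

```bash
python3 -m inch '[[25,[8,0,-0.7],[0,0,0]],[25,[4,0,0],[0,0,0]],[25,[0,0,0],[0,0,0]]]' 25; python3 -m inch '[[25,[3,0,0],[0,0,0]],[25,[3,0,0],[0,0,0]],[25,[0,0,0],[0,0,0]]]' 25;python3 -c "
from h import *
rel([503.8,-57.2,38.5],1.6)"
```

```text
time: 14.48
position: [0.5037, -0.0572, 0.047]
tool_rot: [-0.009, 0.707, 0.01, 0.707]
ft_force: [0.2, 1.2, -1.1]
grip_width: 0.0313
time: 14.85
position: [0.5041, -0.0574, 0.041]
tool_rot: [-0.009, 0.707, 0.01, 0.707]
ft_force: [-0.2, -0.0, -0.4]
grip_width: 0.0321
t 14.85 p [504.1 -57.4  41. ] g 32.1 F [-0.2 -0.  -0.4] yaw 1.6
shift [ 2.5  0.2 -0.3] turn [-0.   0.  -0.1]
```

```bash
python3 -m inch '[[25,[2,0,0],[0,0,0]],[25,[0,0,0],[0,0,0]]]' 25; python3 -m inch '[[44,[0,0,0],[0,0,0]],[44,[0,0,0],[0,0,0]],[44,[0,0,0],[0,0,0]],[44,[-20,0,0],[0,0,0]],[44,[-40,0,0],[0,0,0]],[50,[-40,40,0],[3,0,0]],[50,[0,55,0],[3,0,0]],[50,[0,55,0],[3,0,0]],[50,[0,55,0],[3,0,0]],[50,[0,55,0],[3,0,0]],[50,[0,55,-20],[3,0,0]],[50,[0,55,-20],[3,0,0]]]' ;python3 - <<'E'
from h import *
rel([475.5,380.8,90],-20)
a=snap('top');b=snap('side')
cv2.imwrite('pics/f.png',cv2.cvtColor(np.hstack([cv2.resize(a[195:265,250:340],(450,350),interpolation=3),cv2.resize(b[180:280,250:345],(333,350),interpolation=3)]),cv2.COLOR_RGB2BGR))
print(frames('top',a,.014,(155,225,225,285)));print(frames('side',b,.014,(260,345,300,370)))
E
```

```text
time: 15.1
position: [0.5043, -0.0574, 0.039]
tool_rot: [-0.009, 0.707, 0.01, 0.707]
ft_force: [-1.1, -0.7, -0.7]
grip_width: 0.0318
time: 16.6
position: [0.5232, 0.324, 0.1448]
tool_rot: [0.128, 0.693, -0.126, 0.699]
ft_force: [1.4, -0.2, 0.6]
grip_width: 0.0499
t 16.6 p [523.2 324.  144.8] g 49.9 F [ 1.4 -0.2  0.6] yaw -20.7
shift [ 54.4  36.1 -65.1] turn [-0.7  0.4 -0.2]
[]
[(475.6, 380.5, 68.0, 35.9, -20.6, 475.3, 380.6)]
```

View pics/f.png

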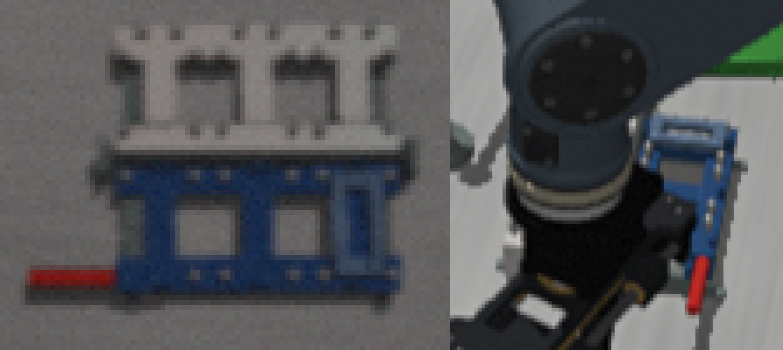

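Run:
```python
from h import *
a=np.load('a.npy');b=np.load('b.npy')
for n in('top','side'):
    snap(n)
    for d in imaging.cut_out(n,'spray'):
        ys,xs=np.nonzero(d['pixels']);print(n,round(d['confidence'],2),np.round(d['box'],1))
    print([(np.round(atz(n,d['pixel'],0)[:2]*1000),round(d['confidence'],2)) for d in imaging.tip_of(n,'spray')])
print('first', atz('top',(160.5,267.1),0),atz('side',(326.8,385.5),0), 'cap', atz('side',(330.5,356),.13), atz('top',(149.5,268.5),.13))
```

```text
top 0.6 [294.2 241.7  71.   21.4]
[(array([410., 470.]), 0.45), (array([702., 392.]), 0.25)]
side 0.62 [261.9 148.9  45.6  47.8]
side 0.61 [328.5 373.7  25.3  50.2]
side 0.25 [316.3 241.1  30.8  50.1]
[(array([394., 463.]), 0.64), (array([ 849., -384.]), 0.61)]
first [0.40925006 0.45749299 0.        ] [0.39686229 0.45536435 0.        ] cap [0.39448809 0.46363278 0.13      ] [0.39773589 0.45600017 0.13      ]
```

```bash
python3 -m inch '[[55,[5,36,-55],[0,0,0]],[55,[45,0,-10],[-0.7,0.4,-0.2]],[55,[40,0,0],[0,0,0]],[55,[20,0,0],[0,0,0]],[55,[0,0,0],[0,0,0]]]' 20;python3 -c "
from h import *
rel([475.5,380.8,3],-20)"
```

```text
time: 17.62
position: [0.4819, 0.3705, 0.0338]
tool_rot: [0.128, 0.694, -0.126, 0.697]
ft_force: [-1.0, 0.1, 0.3]
grip_width: 0.055
t 17.62 p [481.9 370.5  33.8] g 55.0 F [-1.   0.1  0.3] yaw -20.7
shift [30.8  7.3 -9.7] turn [-0.7  0.2 -0.2]
```

```bash
python3 -m inch '[[55,[6,7.5,-9],[-0.7,0.2,0]],[55,[12,0,-1],[0,0,0]],[55,[12,0,0],[0,0,0]],[55,[0,0,0],[0,0,0]]]' 20;python3 -c "
from h import *
rel([475.5,380.8,3],-20)"
```

```text
time: 18.12
position: [0.4772, 0.3815, 0.0046]
tool_rot: [0.125, 0.695, -0.121, 0.698]
ft_force: [-1.0, 0.3, 0.2]
grip_width: 0.0549
t 18.12 p [477.2 381.5   4.6] g 54.9 F [-1.   0.3  0.2] yaw -20.1
shift [ 1.6 -1.3 -1.4] turn [-0.1  0.2 -0.4]
```

```bash
python3 -m inch '[[55,[1,-1,-1.4],[0,0,0]],[25,[0,0,0],[0,0,0]],[25,[0,0,0],[0,0,0]],[25,[0,0,0],[0,0,0]],[25,[0,0,0],[0,0,0]],[25,[0,0,0],[0,0,0]]]' 25;python3 -c "
from h import *
rel([475.5,380.8,3],-20)"
```

```text
time: 18.88
position: [0.4761, 0.3813, 0.0044]
tool_rot: [0.126, 0.694, -0.121, 0.698]
ft_force: [-0.2, 0.1, -0.5]
grip_width: 0.0316
t 18.88 p [476.1 381.3   4.4] g 31.6 F [-0.2  0.1 -0.5] yaw -20.1
shift [ 1.4 -0.7 -0.4] turn [-0.1  0.2 -0.4]
```

```bash
python3 -m inch '[[25,[-25,0,0],[0,0,0]],[25,[-40,0,0],[0,0,0]],[25,[-40,0,0],[-4,0,0]],[25,[0,-50,-15],[-4,0,0]],[25,[0,-55,-8],[-4,0,0]],[25,[0,-55,-2],[-4,0,0]],[25,[0,-55,5],[-4,0,0]],[25,[0,-55,5],[-2,0,0]],[25,[0,0,0],[0,0,0]]]' 25;python3 -c "
from h import *
rel([503.9,66.9,65],1.6)"
```

```text
time: 20.0
position: [0.427, 0.1147, 0.1112]
tool_rot: [-0.015, 0.702, 0.02, 0.712]
ft_force: [-0.5, 0.4, -1.7]
grip_width: 0.0314
t 20.0 p [427.  114.7 111.2] g 31.4 F [-0.5  0.4 -1.7] yaw 2.8
shift [ 46.9 -51.8  73.8] turn [ 1.2  0.8 -0.4]
```

```bash
python3 -m inch '[[25,[5,-26,37],[1.2,0.8,-0.4]],[25,[5,-26,37],[0,0,0]],[25,[15,0,0],[0,0,0]],[25,[15,0,0],[0,0,0]],[25,[0,0,0],[0,0,0]]]' 25;python3 -c "
from h import *
rel([503.9,66.9,40.4],1.6)"
```

```text
time: 20.62
position: [0.5025, 0.0686, 0.07]
tool_rot: [-0.009, 0.708, 0.01, 0.706]
ft_force: [0.2, -0.0, -1.1]
grip_width: 0.0315
t 20.62 p [502.5  68.6  70. ] g 31.5 F [ 0.2 -0.  -1.1] yaw 1.6
shift [29.6 -1.8  1.5] turn [-0.  -0.2 -0.1]
```

```bash
python3 -m inch '[[25,[8,-1.8,1.5],[0,0,0]],[25,[4,0,0],[0,0,0]],[25,[0,0,0],[0,0,0]]]' 25;python3 -c "
from h import *
rel([503.9,66.9,40.4],1.6)"
```

```text
time: 21.0
position: [0.5026, 0.0688, 0.0577]
tool_rot: [-0.01, 0.709, 0.011, 0.705]
ft_force: [-0.9, 0.1, -0.9]
grip_width: 0.0315
t 21.0 p [502.6  68.8  57.7] g 31.5 F [-0.9  0.1 -0.9] yaw 1.7
shift [17.3 -2.   1.3] turn [ 0.1 -0.3 -0.1]
```

```bash
python3 -m inch '[[25,[3,-2.5,1.8],[0,-0.3,0]],[25,[0,0,0],[0,0,0]]]' 25;python3 -c "
from h import *
rel([503.9,66.9,40.4],1.6)"
```

```text
time: 21.25
position: [0.5048, 0.0663, 0.0549]
tool_rot: [-0.01, 0.706, 0.011, 0.708]
ft_force: [0.8, 0.1, -0.7]
grip_width: 0.0318
t 21.25 p [504.8  66.3  54.9] g 31.8 F [ 0.8  0.1 -0.7] yaw 1.7
shift [14.5  0.7 -0.9] turn [ 0.1  0.1 -0.1]
```

```bash
python3 -m inch '[[25,[4,0.5,-0.8],[0,0,0]],[25,[4,0,0],[0,0,0]],[25,[3,0,0],[0,0,0]],[25,[0,0,0],[0,0,0]]]' 25;python3 -c "
from h import *
rel([503.9,66.9,40.4],1.6)"
```

```text
time: 21.75
position: [0.5041, 0.0666, 0.0433]
tool_rot: [-0.01, 0.706, 0.011, 0.708]
ft_force: [-1.1, -0.7, -0.2]
grip_width: 0.0317
t 21.75 p [504.1  66.6  43.3] g 31.7 F [-1.1 -0.7 -0.2] yaw 1.7
shift [ 2.9  0.3 -0.2] turn [ 0.1  0.1 -0.1]
```

```bash
python3 -m inch '[[25,[2.5,0,0],[0,0,0]],[44,[0,0,0],[0,0,0]],[44,[0,0,0],[0,0,0]],[44,[0,0,0],[0,0,0]],[44,[-20,0,0],[0,0,0]],[44,[-40,0,0],[0,0,0]],[44,[-40,0,0],[10,0,0]],[44,[0,0,0],[10,0,0]],[44,[0,0,0],[10,0,0]],[44,[0,0,0],[10,0,0]],[44,[0,0,0],[10,0,0]],[44,[0,0,0],[10,0,0]]]' ;python3 -m inch '[[44,[0,0,0],[10,0,0]],[44,[0,0,0],[10,0,0]],[44,[0,-20,-30],[8,0,0]],[44,[0,-10,-30],[0,0,0]],[44,[0,0,0],[0,0,0]]]'
python3 - <<'E'
from h import *
rel([468.9,124,45],-88.4)
a=snap('top');b=snap('side')
cv2.imwrite('pics/g.png',cv2.cvtColor(np.hstack([cv2.resize(a[195:265,250:340],(450,350),interpolation=3),cv2.resize(b[180:280,250:345],(333,350),interpolation=3)]),cv2.COLOR_RGB2BGR))
E
```

```text
time: 23.25
position: [0.5043, 0.0664, 0.1455]
tool_rot: [0.356, 0.61, -0.354, 0.613]
ft_force: [-0.4, 0.0, -0.4]
grip_width: 0.0438
time: 23.88
position: [0.4687, 0.1234, 0.146]
tool_rot: [0.499, 0.501, -0.495, 0.504]
ft_force: [0.1, 0.4, 0.3]
grip_width: 0.0438
t 23.88 p [468.7 123.4 146. ] g 43.8 F [0.1 0.4 0.3] yaw -89.4
shift [101.   -0.5  -0.5] turn [-1.  -0.1 -0.4]
```

View pics/g.png

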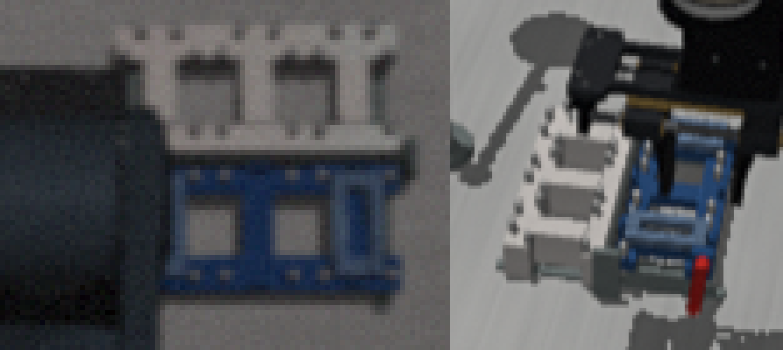

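```bash
python3 -m inch '[[44,[45,0,0],[-1,0,-0.4]],[44,[45,0,0],[0,0,0]],[44,[28,0,0],[0,0,0]],[44,[0,0,0],[0,0,0]]]'; python3 -c "
from h import *
rel([468.9,124,26],-88.4)"
```

```text
time: 24.48
position: [0.4772, 0.1186, 0.0264]
tool_rot: [0.496, 0.503, -0.491, 0.509]
ft_force: [-0.2, -1.0, 0.0]
grip_width: 0.0439
t 24.48 p [477.2 118.6  26.4] g 43.9 F [-0.2 -1.   0. ] yaw -88.6
shift [ 0.3 -8.2 -5.6] turn [-0.2  0.  -0.6]
```

```bash
python3 -m inch '[[44,[0,-8.5,-6],[0,0,-0.5]],[10,[0,0,0],[0,0,0]],[10,[0,0,0],[0,0,0]],[10,[0,0,0],[0,0,0]],[10,[0,0,0],[0,0,0]],[10,[0,0,0],[0,0,0]]]' 12; python3 -c "
from h import *
rel([468.9,124,26],-88.4)"
```

```text
time: 25.22
position: [0.4686, 0.1241, 0.0299]
tool_rot: [0.495, 0.505, -0.493, 0.507]
ft_force: [-1.2, -0.5, -0.9]
grip_width: 0.0111
t 25.23 p [468.6 124.1  29.9] g 11.1 F [-1.2 -0.5 -0.9] yaw -88.6
shift [3.9 0.3 0.1] turn [-0.2  0.  -0.2]
```

```bash
cat >> h.py <<'E'
def arc(x0=468.9,z0=29.9,r=76):
    rel([468.9,124,26],-88.4); p=np.array(get_obs()['position'])*1000
    c,s=np.cos(np.radians(1.6)),np.sin(np.radians(1.6))
    d=p-[x0,124.,z0]; u=c*d[0]+s*d[1]-r; v=d[2]
    print('theta',round(np.degrees(np.arctan2(v,-u)),1),'r',round(np.hypot(u,v),1),'y',round(-s*d[0]+c*d[1],1))
E
python3 -m inch '[[10,[-10,0.6,0],[0,0,0]],[10,[-9.8,2,0],[0,0,0]],[10,[-9.4,3.2,0],[0,0,0]],[10,[-9,4.4,0],[0,0,0]],[10,[-8.3,5.5,0],[0,0,0]],[10,[-7.4,6.6,0],[0,0,0]]]' 12; python3 -c "
from h import *
arc()"
```

```text
time: 25.98
position: [0.4882, 0.1246, 0.0853]
tool_rot: [0.492, 0.507, -0.495, 0.505]
ft_force: [-2.7, 0.4, -6.6]
grip_width: 0.0117
t 25.98 p [488.2 124.6  85.3] g 11.7 F [-2.7  0.4 -6.6] yaw -88.6
shift [ 59.4 -19.    0.1] turn [-0.2  0.   0.3]
theta 44.3 r 79.3 y 0.1
```

```bash
python3 -m inch '[[10,[-6,8.5,0],[0,0,0]],[10,[-5,8.8,0],[0,0,0]],[10,[-4,9,0],[0,0,0]],[10,[-3,9.5,0],[0,0,0]],[10,[-2,9.8,0],[0,0,0]],[10,[-0.6,9.9,0],[0,0,0]]]' 12; python3 -c "
from h import *
arc()"
```

```text
time: 26.72
position: [0.522, 0.1257, 0.1085]
tool_rot: [0.478, 0.52, -0.508, 0.493]
ft_force: [-9.4, -0.7, 10.9]
grip_width: 0.0116
t 26.73 p [522.  125.7 108.5] g 11.6 F [-9.4 -0.7 10.9] yaw -88.5
shift [ 85.4 -48.3   0. ] turn [-0.1  0.1  3.3]
theta 73.8 r 81.8 y 0.2
```

```bash
python3 -m inch '[[10,[-3,9.5,0],[0,0,1.5]],[10,[-2,10,0],[0,0,1.5]],[10,[-0.5,10.5,0],[0,0,0]],[10,[0.5,10.5,0],[0,0,0]]]' 8; python3 -c "
from h import *
arc(z0=34)"
```

```text
time: 27.22
position: [0.5595, 0.1266, 0.1135]
tool_rot: [0.489, 0.509, -0.497, 0.504]
ft_force: [-4.1, -1.0, -4.8]
grip_width: 0.0114
t 27.23 p [559.5 126.6 113.5] g 11.4 F [-4.1 -1.  -4.8] yaw -88.4
shift [ 88.8 -89.4  -0.2] turn [-0.   0.2  0.8]
theta 100.4 r 80.8 y 0.1
```

```bash
python3 -m inch '[[10,[3,9.8,0],[0,0,0.5]],[10,[4,9.4,0],[0,0,0]],[10,[5,9,0],[0,0,0]],[10,[6,8.3,0],[0,0,0]],[10,[7,7.4,0],[0,0,0]]]' 8; python3 -c "
from h import *
arc(z0=34)"
```

```text
time: 27.85
position: [0.6048, 0.1279, 0.0887]
tool_rot: [0.49, 0.508, -0.496, 0.506]
ft_force: [-6.5, -0.6, -0.8]
grip_width: 0.0114
t 27.85 p [604.8 127.9  88.7] g 11.4 F [-6.5 -0.6 -0.8] yaw -88.4
shift [ 6.380e+01 -1.354e+02 -1.000e-01] turn [-0.   0.2  0.5]
theta 137.6 r 81.1 y 0.1
```

Run:
```python
from h import *
b=snap('side')
cv2.imwrite('pics/i.png',cv2.cvtColor(cv2.resize(b[160:290,220:360],(646,600),interpolation=3),cv2.COLOR_RGB2BGR))
for d in imaging.tip_of('side','leaf_handle'): print(d, [np.round(atz('side',d['pixel'],z)*1000) for z in (.08,.1)])
```

```text
{'pixel': [268.4, 243.6], 'confidence': 0.61} [array([615., 114.,  80.]), array([609., 135., 100.])]
{'pixel': [280.6, 246.1], 'confidence': 0.3} [array([580., 117.,  80.]), array([575., 137., 100.])]
```

View pics/i.png

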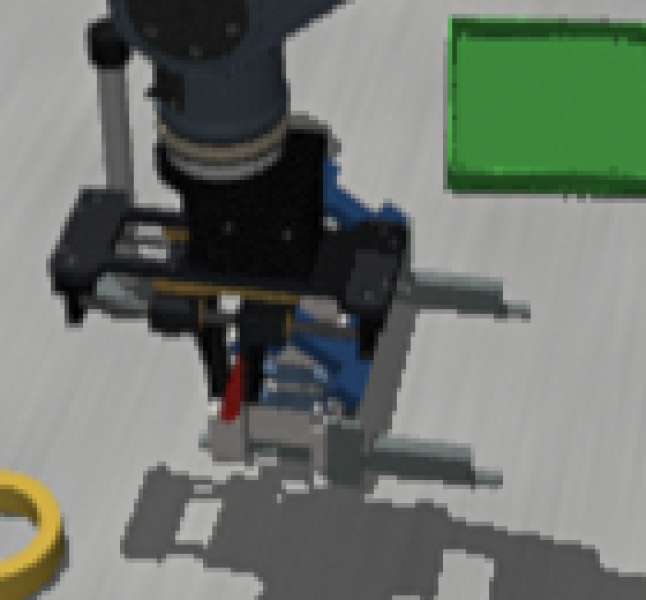

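```bash
python3 -m inch '[[10,[7.5,5,0],[0,0,0]],[10,[8.5,4,0],[0,0,0]],[10,[9,3,0],[0,0,0]],[10,[9.5,2,0],[0,0,0]]]' 8; python3 -c "
from h import *
arc(z0=34)"
```

```text
time: 28.45
position: [0.6203, 0.1283, 0.0523]
tool_rot: [0.49, 0.508, -0.496, 0.506]
ft_force: [-7.2, -0.4, 3.1]
grip_width: 0.0115
t 28.45 p [620.3 128.3  52.3] g 11.5 F [-7.2 -0.4  3.1] yaw -88.4
shift [  27.5 -151.3    0. ] turn [-0.   0.2  0.4]
theta 166.4 r 77.7 y 0.1
```

```bash
python3 -m inch '[[10,[8,0,0],[0,0,0]],[10,[6,0,0],[0,0,0]],[10,[4,0,0],[0,0,0]]]' 12; python3 -c "
from h import *
arc(z0=34)"
```

```text
time: 28.82
position: [0.6206, 0.1282, 0.0383]
tool_rot: [0.49, 0.508, -0.496, 0.506]
ft_force: [-10.6, -0.5, 17.8]
grip_width: 0.0112
t 28.82 p [620.6 128.2  38.3] g 11.2 F [-10.6  -0.5  17.8] yaw -88.4
shift [  13.5 -151.6   -0.2] turn [0.  0.2 0.5]
theta 176.8 r 75.9 y -0.1
```

```bash
python3 -m inch '[[10,[4,-0.5,0],[0,0,0]],[10,[3,0,0],[0,0,0]],[10,[0,0,0],[0,0,0]]]' 20
python3 - <<'E'
from h import *
arc(z0=34)
b=snap('side')
cv2.imwrite('pics/j.png',cv2.cvtColor(cv2.resize(b[160:290,220:360],(646,600),interpolation=3),cv2.COLOR_RGB2BGR))
E
```

```text
time: 29.2
position: [0.6205, 0.1282, 0.0387]
tool_rot: [0.49, 0.508, -0.495, 0.507]
ft_force: [-4.0, -1.3, -4.6]
grip_width: 0.011
t 29.2 p [620.5 128.2  38.7] g 11.0 F [-4.  -1.3 -4.6] yaw -88.3
shift [  13.8 -151.5   -0.3] turn [0.1 0.2 0.4]
theta 176.4 r 75.8 y -0.0
```

View pics/j.png

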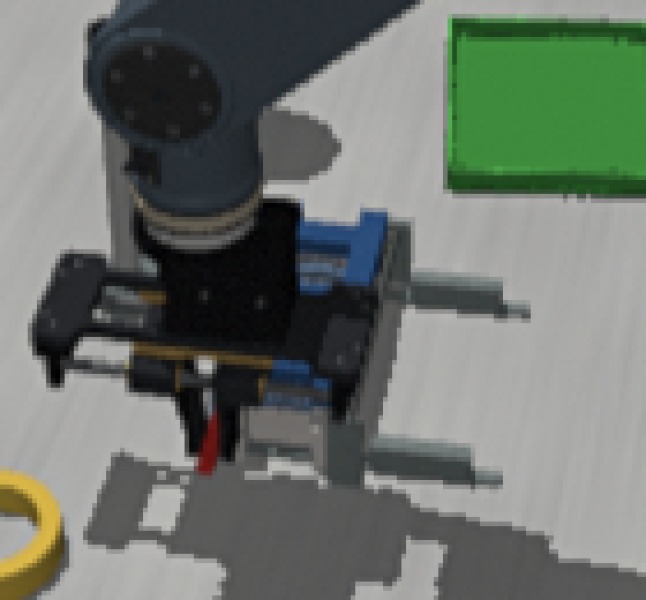

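```bash
python3 - <<'E'
from h import *
for z in (39,45,51,59): print(z,proj('side',np.array([620,155,z])/1000), proj('side',np.array([620,155,z])/1000)-[220,160])
print(646/140,600/130)
E
python3 -m inch '[[10,[4,0,0],[0,0,0]],[10,[4,0,0],[0,0,0]]]' 12;python3 -c "
from h import *
arc(z0=34)"
```

```text
39 [263.55361841 264.1849837 ] [ 43.55361841 104.1849837 ]
45 [263.4686442  262.65287474] [ 43.4686442  102.65287474]
51 [263.38318117 261.11137339] [ 43.38318117 101.11137339]
59 [263.26846321 259.04128617] [43.26846321 99.04128617]
4.614285714285714 4.615384615384615
time: 29.5
position: [0.6205, 0.1281, 0.0346]
tool_rot: [0.49, 0.508, -0.495, 0.507]
ft_force: [-10.0, -2.0, 16.9]
grip_width: 0.0117
t 29.5 p [620.5 128.1  34.6] g 11.7 F [-10.   -2.   16.9] yaw -88.3
shift [   9.7 -151.6   -0.4] turn [0.1 0.3 0.4]
theta 179.5 r 75.7 y -0.1
```

```bash
python3 -m inch '[[10,[5,0,0],[0,0,0]],[10,[5,0,0],[0,0,0]],[10,[5,0,0],[0,0,0]]]' 12;python3 -c "
from h import *
arc(z0=34)"
```

```text
time: 29.88
position: [0.6205, 0.128, 0.027]
tool_rot: [0.489, 0.508, -0.495, 0.507]
ft_force: [-9.6, -0.2, 18.2]
grip_width: 0.0113
t 29.88 p [620.5 128.   27. ] g 11.3 F [-9.6 -0.2 18.2] yaw -88.2
shift [   2.  -151.6   -0.6] turn [0.2 0.3 0.4]
theta -174.7 r 76.0 y -0.2
```

Run:
```python
from h import *
b=snap('side').astype(int)
m=(b[...,0]>100)&(b[...,1]<60)&(b[...,2]<60); m[:200]=0;m[300:]=0
ys,xs=np.nonzero(m); print(xs.min(),xs.max(),ys.min(),ys.max(),[(y,xs[ys==y].min(),xs[ys==y].max()) for y in sorted(set(ys))])
s,c=np.sin(np.radians(1.6)),np.cos(np.radians(1.6))
for th in (180,176,172,168):
    t=np.radians(th);u=-76*np.cos(t);v=45+76*np.sin(t)
    for yy in (120,147):
        X=np.array([548.2+c*u-s*yy,6.1+s*u+c*yy,v]);print(th,yy,np.round(proj('side',X/1000),1))
# check with open leaf
b=np.load('b.npy').astype(int);m=(b[...,0]>100)&(b[...,1]<60)&(b[...,2]<60); m[:200]=0;m[300:]=0
ys,xs=np.nonzero(m);print(xs.min(),xs.max(),ys.min(),ys.max());
X=np.array([548.2-c*76-s*147,6.1-s*76+c*147,45]);print(proj('side',X/1000))
```

```text
263 266 252 262 [(np.int64(252), np.int64(266), np.int64(266)), (np.int64(253), np.int64(266), np.int64(266)), (np.int64(254), np.int64(265), np.int64(266)), (np.int64(255), np.int64(265), np.int64(266)), (np.int64(256), np.int64(265), np.int64(266)), (np.int64(257), np.int64(265), np.int64(265)), (np.int64(258), np.int64(264), np.int64(265)), (np.int64(259), np.int64(264), np.int64(265)), (np.int64(260), np.int64(263), np.int64(265)), (np.int64(261), np.int64(263), np.int64(265)), (np.int64(262), np.int64(265), np.int64(265))]
180 120 [265.6 255.8]
180 147 [263.4 262.7]
176 120 [265.6 254.5]
176 147 [263.4 261.3]
172 120 [265.7 253.1]
172 147 [263.5 260. ]
168 120 [266.  251.8]
168 147 [263.8 258.7]
318 323 253 269
[318.52111612 269.9995475 ]
```

```bash
python3 -m inch '[[10,[-10,-0.6,0],[0,0,0]],[10,[-9.8,-2,0],[0,0,0]],[10,[-9.4,-3.2,0],[0,0,0]],[10,[-9,-4.4,0],[0,0,0]],[10,[-8.3,-5.5,0],[0,0,0]],[10,[-7.4,-6.6,0],[0,0,0]]]' 14; python3 -c "
from h import *
arc(z0=27)"
```

```text
time: 30.68
position: [0.6019, 0.1275, 0.0809]
tool_rot: [0.492, 0.505, -0.493, 0.509]
ft_force: [-0.1, -0.4, -7.6]
grip_width: 0.0116
t 30.68 p [601.9 127.5  80.9] g 11.6 F [-0.1 -0.4 -7.6] yaw -88.3
shift [  54.6 -133.1   -0.7] turn [ 0.1  0.3 -0.1]
theta 136.6 r 78.5 y -0.2
```

```bash
python3 -m inch '[[10,[-6.6,-8.5,0],[0,0,0]],[10,[-5.5,-9,0],[0,0,0]],[10,[-4.4,-9.5,0],[0,0,0]],[10,[-3.2,-10,0],[0,0,0]],[10,[-2,-10.5,0],[0,0,0]],[10,[-0.6,-10.5,0],[0,0,0]]]' 12; python3 -c "
from h import *
arc(z0=27)"
```

```text
time: 31.42
position: [0.5526, 0.1262, 0.1108]
tool_rot: [0.5, 0.498, -0.485, 0.517]
ft_force: [5.6, 0.3, 0.7]
grip_width: 0.0115
t 31.43 p [552.6 126.2 110.8] g 11.5 F [5.6 0.3 0.7] yaw -88.3
shift [ 81.9 -86.5  -0.7] turn [ 0.1  0.3 -1.9]
theta 95.2 r 84.1 y -0.2
```

```bash
python3 -m inch '[[10,[1,-10.5,0],[0,0,-1]],[10,[1,-10.5,0],[0,0,-1]],[10,[2,-10.5,0],[0,0,0]],[10,[3.5,-10,0],[0,0,0]],[10,[5,-9,0],[0,0,0]],[10,[6,-8.5,0],[0,0,0]]]' 8; python3 -c "
from h import *
arc(z0=34)"
```

```text
time: 32.17
position: [0.4923, 0.1246, 0.0933]
tool_rot: [0.493, 0.505, -0.493, 0.509]
ft_force: [5.1, 1.0, -0.7]
grip_width: 0.0116
t 32.17 p [492.3 124.6  93.3] g 11.6 F [ 5.1  1.  -0.7] yaw -88.3
shift [ 67.2 -23.6  -0.4] turn [ 0.1  0.2 -0.2]
theta 48.4 r 79.3 y -0.1
```

```bash
python3 -m inch '[[10,[7.5,-6,0],[0,0,0]],[10,[8,-5,0],[0,0,0]],[10,[9,-4,0],[0,0,0]],[10,[9.5,-2.5,0],[0,0,0]],[10,[10,-1.5,0],[0,0,0]],[10,[10,0,0],[0,0,0]]]' 8; python3 -c "
from h import *
arc(z0=34)"
```

```text
time: 32.92
position: [0.4684, 0.1239, 0.0347]
tool_rot: [0.491, 0.507, -0.495, 0.507]
ft_force: [1.8, 1.5, 3.1]
grip_width: 0.0118
t 32.92 p [468.4 123.9  34.7] g 11.8 F [1.8 1.5 3.1] yaw -88.3
shift [ 8.7  0.5 -0.1] turn [0.1 0.2 0.2]
theta 0.5 r 76.5 y -0.0
```

```bash
python3 -m inch '[[10,[5,0,0],[0,0,0]],[10,[4,0,0],[0,0,0]],[10,[3,0,0],[0,0,0]]]' 12; python3 -m inch '[[44,[0,0,0],[0,0,0]],[44,[0,0,0],[0,0,0]],[44,[0,0,0],[0,0,0]],[44,[-30,0,0],[0,0,0]],[44,[-45,0,0],[0,0,0]],[44,[-45,0,-20],[0,0,0]],[44,[-20,0,-60],[-8,0,0]],[44,[0,0,-60],[-8,0,0]]]'
python3 - <<'E'
from h import *
rel([468.9,124,26],0)
a=snap('top');b=snap('side')
cv2.imwrite('pics/k.png',cv2.cvtColor(np.hstack([cv2.resize(a[195:265,250:340],(450,350),interpolation=3),cv2.resize(b[180:280,250:345],(333,350),interpolation=3)]),cv2.COLOR_RGB2BGR))
np.save('a2.npy',a);np.save('b2.npy',b)
E
```

```text
time: 33.3
position: [0.4684, 0.1237, 0.0238]
tool_rot: [0.491, 0.507, -0.495, 0.508]
ft_force: [1.1, 0.9, 15.4]
grip_width: 0.0109
time: 34.3
position: [0.4522, 0.2626, 0.1629]
tool_rot: [0.411, 0.576, -0.423, 0.565]
ft_force: [0.8, 0.6, 0.2]
grip_width: 0.0436
t 34.3 p [452.2 262.6 162.9] g 43.6 F [0.8 0.6 0.2] yaw -72.3
shift [137.2 -23.  137.3] turn [-72.3  -0.9   1.1]
```

View pics/k.png

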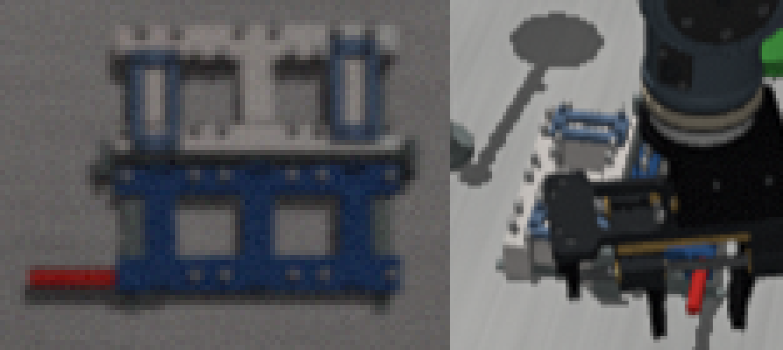

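Run:
```python
from h import *
a=np.load('a2.npy')
print(frames('top',a,.046,(268,338,195,226)))
s,c=np.sin(np.radians(1.6)),np.cos(np.radians(1.6))
for k in(-62,0,62): print('recv',548.2+c*43-s*k,6.1+s*43+c*k)
cv2.imwrite('pics/l.png',cv2.cvtColor(cv2.resize(a[195:230,265:340],(800,373),interpolation=3),cv2.COLOR_RGB2BGR))
for d in imaging.cut_out('top','tray_in'): pass
snap('top')
for n in('top','side'):
  snap(n)
  for d in imaging.cut_out(n,'tray_in')[:1]:
    q=np.concatenate(cv2.findContours(d['pixels'].astype(np.uint8),0,1)[0])[:,0].astype(float)
    print(n,d['confidence'],cv2.minAreaRect(np.array([atz(n,x,.02)[:2]*1000 for x in q],np.float32)))
```

```text
[(582.0, 73.0, 64.4, 31.8, 1.3, 583.2, 71.6), (593.0, -56.8, 61.3, 31.7, 1.3, 593.0, -55.7)]
recv 592.9143765475966 -54.675196667388505
recv 591.1832349467353 7.3006304651134615
recv 589.452093345874 69.27645759761543
top 0.86 ((469.8179626464844, -307.7916259765625), (159.18545532226562, 208.45968627929688), 9.471870422363281)
side 0.66 ((426.1111145019531, -267.465576171875), (87.75154876708984, 150.84336853027344), 9.374650001525879)
```

View pics/l.png

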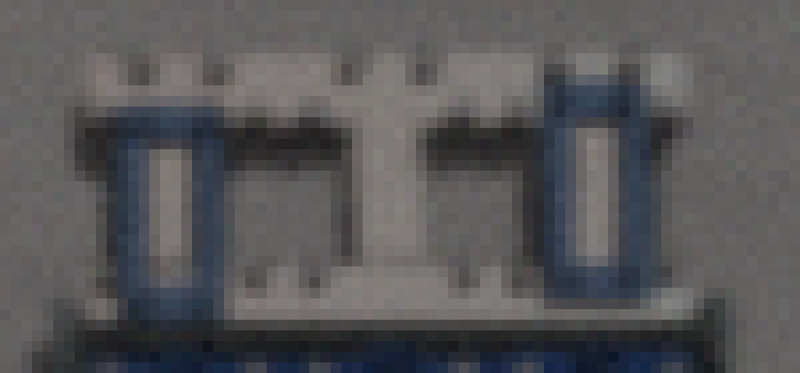

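```bash
python3 -m inch '[[44,[0,0,0],[-10,0,0]],[44,[0,0,0],[-10,0,0]],[44,[0,0,0],[-10,0,0]],[44,[0,0,0],[-10,0,0]],[44,[0,0,0],[-10,0,0]],[44,[0,0,0],[-10,0,0]],[44,[0,0,0],[-10,0,0]],[44,[0,0,0],[-4,0,0]],[44,[0,0,0],[0,0,0]]]' 20
python3 - <<'E'
from h import *
rel([583,71,70],1.6)
b=snap('side')
cv2.imwrite('pics/m.png',cv2.cvtColor(cv2.resize(b[200:265,255:345],(800,578),interpolation=3),cv2.COLOR_RGB2BGR))
E
```

```text
time: 35.83
position: [0.4529, 0.2461, 0.1578]
tool_rot: [-0.018, 0.72, 0.011, 0.694]
ft_force: [-0.5, -0.1, -0.2]
grip_width: 0.0442
t 35.83 p [452.9 246.1 157.8] g 44.2 F [-0.5 -0.1 -0.2] yaw 2.4
shift [  84.7 -179.6  126. ] turn [ 0.8 -2.2  0.5]
```

View pics/m.png

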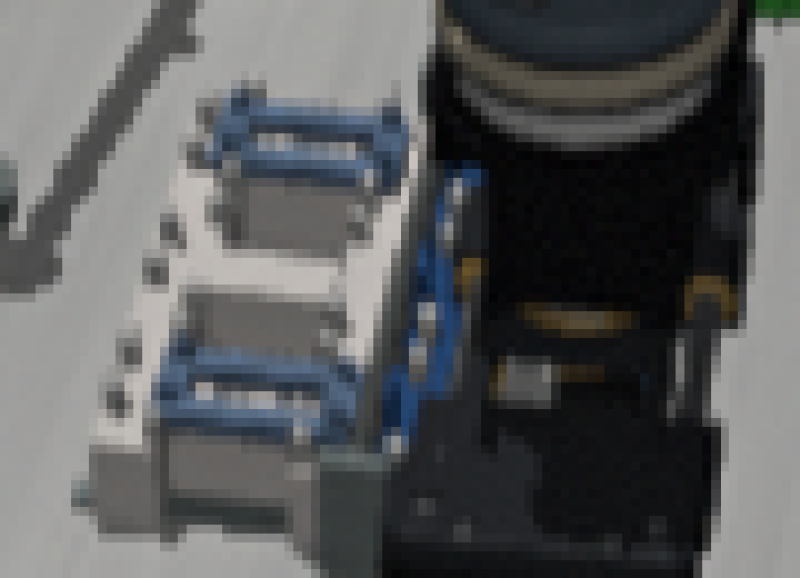

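```bash
python3 -m inch '[[44,[0,-60,42],[0.8,-2.2,0.5]],[44,[10,-60,42],[0,0,0]],[44,[25,-58,42],[0,0,0]],[44,[30,0,0],[0,0,0]],[44,[0,0,0],[0,0,0]]]'; python3 -c "
from h import *
rel([583,71,35],1.6)"
```

```text
time: 36.5
position: [0.5683, 0.0932, 0.0969]
tool_rot: [-0.006, 0.705, 0.006, 0.709]
ft_force: [-0.8, 0.1, 0.3]
grip_width: 0.0442
t 36.5 p [568.3  93.2  96.9] g 44.2 F [-0.8  0.1  0.3] yaw 1.0
shift [ 61.9 -22.5  13.9] turn [-0.6  0.3 -0. ]
```

```bash
python3 -m inch '[[44,[10,-22.5,14],[-0.6,0.3,0]],[44,[15,0,0],[0,0,0]],[44,[0,0,0],[0,0,0]]]'; python3 -c "
from h import *
rel([583,71,35],1.6)"
```

```text
time: 36.88
position: [0.583, 0.0717, 0.0733]
tool_rot: [-0.01, 0.706, 0.01, 0.708]
ft_force: [-0.4, 0.3, 0.2]
grip_width: 0.0441
t 36.88 p [583.   71.7  73.3] g 44.1 F [-0.4  0.3  0.2] yaw 1.6
shift [38.3 -0.7 -0. ] turn [-0.   0.1 -0. ]
```

```bash
python3 -m inch '[[44,[13,-0.5,0],[0,0,0]],[44,[12,0,0],[0,0,0]],[44,[8,0,0],[0,0,0]],[44,[0,0,0],[0,0,0]]]'; python3 -c "
from h import *
rel([583,71,35],1.6)"
```

```text
time: 37.38
position: [0.5819, 0.0735, 0.0392]
tool_rot: [-0.01, 0.706, 0.011, 0.708]
ft_force: [0.0, -0.0, 0.4]
grip_width: 0.0437
t 37.38 p [581.9  73.5  39.2] g 43.7 F [ 0.  -0.   0.4] yaw 1.7
shift [ 4.2 -2.5  1. ] turn [ 0.1  0.1 -0. ]
```

```bash
python3 -m inch '[[44,[4,-2.5,1],[0,0,0]],[25,[0,0,0],[0,0,0]],[25,[0,0,0],[0,0,0]],[25,[0,0,0],[0,0,0]],[25,[0,0,0],[0,0,0]]]' 12; python3 -c "
from h import *
rel([583,71,35],1.6)"
```

```text
time: 38.0
position: [0.5837, 0.0708, 0.0354]
tool_rot: [-0.01, 0.706, 0.011, 0.708]
ft_force: [-0.3, -0.3, -2.0]
grip_width: 0.0317
t 38.0 p [583.7  70.8  35.4] g 31.7 F [-0.3 -0.3 -2. ] yaw 1.7
shift [ 0.4  0.3 -0.6] turn [ 0.1  0.2 -0. ]
```

```bash
python3 -m inch '[[25,[-3,0,0],[0,0,0]],[25,[0,-1,6],[0,0,0]],[25,[0,0,0],[0,0,0]]]' 20; python3 -c "
from h import *
rel([589.6,69.5,36],1.6)"
```

```text
time: 38.38
position: [0.5905, 0.0698, 0.0389]
tool_rot: [-0.01, 0.706, 0.011, 0.708]
ft_force: [0.3, -0.4, -1.0]
grip_width: 0.0316
t 38.38 p [590.5  69.8  38.9] g 31.6 F [ 0.3 -0.4 -1. ] yaw 1.7
shift [ 2.9 -0.3 -0.9] turn [ 0.1  0.2 -0. ]
```

Place, release, back off, and check.

```bash
python3 -m inch '[[25,[3,0,-0.5],[0,0,0]],[25,[0,0,0],[0,0,0]],[44,[0,0,0],[0,0,0]],[44,[0,0,0],[0,0,0]],[44,[0,0,0],[0,0,0]],[44,[-25,0,0],[0,0,0]],[44,[-45,0,0],[0,0,0]],[44,[-20,60,-40],[0,0,0]],[44,[0,60,-60],[0,0,0]],[44,[0,60,-50],[0,0,0]],[44,[0,0,0],[0,0,0]]]'
python3 - <<'E'
from h import *
rel([593,-56,60],1.6)
a=snap('top');b=snap('side')
print(frames('top',a,.046,(268,338,195,226)))
cv2.imwrite('pics/n.png',cv2.cvtColor(np.hstack([cv2.resize(a[195:265,250:340],(450,350),interpolation=3),cv2.resize(b[190:265,255:345],(350,350),interpolation=3)]),cv2.COLOR_RGB2BGR))
E
```

```text
time: 39.75
position: [0.463, 0.2144, 0.1245]
tool_rot: [-0.009, 0.704, 0.01, 0.71]
ft_force: [0.8, -0.4, 0.1]
grip_width: 0.044
t 39.75 p [463.  214.4 124.5] g 44.0 F [ 0.8 -0.4  0.1] yaw 1.5
shift [  65.1 -273.8  122.3] turn [-0.1  0.5 -0.1]
[(590.1, 70.0, 61.3, 31.8, 1.3, 590.1, 69.4), (594.5, -55.6, 64.7, 28.7, 0.6, 593.5, -55.5)]
```

View pics/n.png

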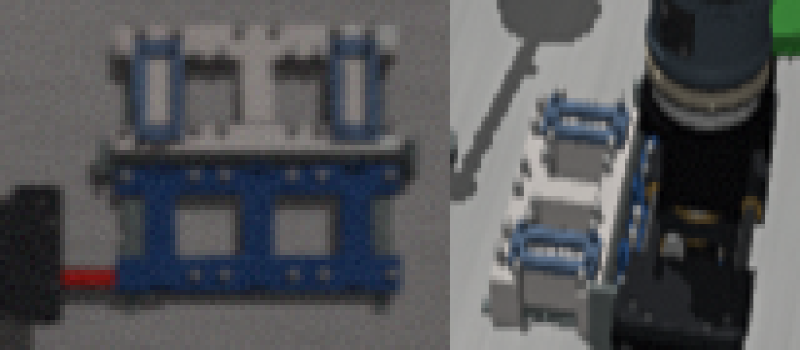

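```bash
python3 -m inch '[[44,[0,-48,42],[0,0.5,0]],[44,[0,-50,44],[0,0,0]],[44,[15,-50,44],[0,0,0]],[44,[15,0,0],[0,0,0]],[44,[0,0,0],[0,0,0]]]'; python3 -c "
from h import *
rel([590.1,69.5,38],1.6)"
```

```text
time: 40.48
position: [0.6041, 0.065, 0.0969]
tool_rot: [-0.005, 0.702, 0.006, 0.712]
ft_force: [0.1, 0.8, 0.7]
grip_width: 0.0441
t 40.48 p [604.1  65.   96.9] g 44.1 F [0.1 0.8 0.7] yaw 0.9
shift [ 58.7   4.7 -14.8] turn [-0.7  0.8 -0. ]
```

```bash
python3 -m inch '[[44,[12,4.7,-15],[-0.7,0.8,0]],[44,[18,0,0],[0,0,0]],[44,[8,0,0],[0,0,0]],[44,[0,0,0],[0,0,0]]]'; python3 -c "
from h import *
rel([590.1,69.5,38],1.6)"
```

```text
time: 40.98
position: [0.5836, 0.0726, 0.0574]
tool_rot: [-0.011, 0.709, 0.012, 0.705]
ft_force: [-0.0, -0.6, -0.1]
grip_width: 0.0441
t 40.98 p [583.6  72.6  57.4] g 44.1 F [-0.  -0.6 -0.1] yaw 1.9
shift [19.3 -3.3  6.6] turn [ 0.3 -0.3 -0.1]
```

```bash
python3 -m inch '[[44,[2,-3.3,7],[0,-0.3,0]],[44,[10,0,0],[0,0,0]],[44,[0,0,0],[0,0,0]]]'; python3 -c "
from h import *
rel([590.1,69.5,38],1.6)"
```

```text
time: 41.35
position: [0.5916, 0.0701, 0.0458]
tool_rot: [-0.012, 0.706, 0.012, 0.708]
ft_force: [-0.2, -0.2, 0.7]
grip_width: 0.044
t 41.35 p [591.6  70.1  45.8] g 44.0 F [-0.2 -0.2  0.7] yaw 1.9
shift [ 7.8 -0.5 -1.5] turn [ 0.3  0.1 -0.1]
```

```bash
python3 -m inch '[[44,[8,-0.5,-1.5],[0,0,0]],[25,[0,0,0],[0,0,0]],[25,[0,0,0],[0,0,0]],[25,[0,0,0],[0,0,0]],[25,[0,0,0],[0,0,0]],[25,[-20,0,0],[0,0,0]],[25,[-35,0,0],[0,0,0]],[25,[-35,0,0],[0,0,0]]]' 25; python3 -c "
from h import *
rel([475,-345.5,100],9.5)"
```

```text
time: 42.35
position: [0.5871, 0.0693, 0.126]
tool_rot: [-0.011, 0.71, 0.012, 0.704]
ft_force: [-0.1, 0.1, -1.5]
grip_width: 0.0319
t 42.35 p [587.1  69.3 126. ] g 31.9 F [-0.1  0.1 -1.5] yaw 1.9
shift [  26.1 -410.8 -125.7] turn [-7.6 -0.4 -0.1]
```

```bash
python3 -m inch '[[25,[0,-50,-18],[-1,0,0]],[25,[0,-50,-18],[-1,0,0]],[25,[0,-50,-18],[-1,0,0]],[25,[0,-50,-18],[-1,0,0]],[25,[0,-50,-18],[-1,0,0]],[25,[0,-50,-18],[-1,0,0]],[25,[0,-50,-18],[-1.5,0,0]],[25,[0,0,0],[0,0,0]]]' 25; python3 -c "
from h import *
rel([475,-345.5,45],9.5)"
```

```text
time: 43.35
position: [0.4948, -0.3016, 0.1309]
tool_rot: [-0.062, 0.702, 0.06, 0.707]
ft_force: [-0.6, 0.8, -1.3]
grip_width: 0.0314
t 43.35 p [ 494.8 -301.6  130.9] g 31.4 F [-0.6  0.8 -1.3] yaw 9.9
shift [ 85.9 -39.5 -27.6] turn [0.4 0.4 0.2]
```

```bash
python3 -m inch '[[25,[20,-40,-28],[0,0.4,0]],[25,[35,0,0],[0,0,0]],[25,[25,0,0],[0,0,0]],[25,[0,0,0],[0,0,0]]]' 25; python3 -c "
from h import *
rel([475,-345.5,7],9.5)"
```

```text
time: 43.85
position: [0.4743, -0.3446, 0.0496]
tool_rot: [-0.062, 0.704, 0.06, 0.705]
ft_force: [0.4, 0.8, -1.7]
grip_width: 0.032
t 43.85 p [ 474.3 -344.6   49.6] g 32.0 F [ 0.4  0.8 -1.7] yaw 9.9
shift [42.6 -0.9  0.6] turn [0.4 0.  0.1]
```

```bash
python3 -m inch '[[25,[15,0,0],[0,0,0]],[25,[15,0,0],[0,0,0]],[25,[6,0,0],[0,0,0]],[25,[0,0,0],[0,0,0]]]' 25; python3 -m inch '[[25,[3,0,0],[0,0,0]],[25,[2,0,0],[0,0,0]],[25,[0,0,0],[0,0,0]]]' 25; python3 -c "
from h import *
rel([475,-345.5,7],9.5)"
```

```text
time: 44.35
position: [0.476, -0.3437, 0.0135]
tool_rot: [-0.063, 0.704, 0.06, 0.705]
ft_force: [0.1, 0.2, -1.3]
grip_width: 0.0318
time: 44.72
position: [0.4766, -0.3443, 0.009]
tool_rot: [-0.064, 0.703, 0.06, 0.706]
ft_force: [0.1, -0.5, -1.1]
grip_width: 0.0316
t 44.73 p [ 476.6 -344.3    9. ] g 31.6 F [ 0.1 -0.5 -1.1] yaw 10.0
shift [ 2.  -0.9 -1.8] turn [0.5 0.2 0.4]
```

```bash
python3 -m inch '[[25,[2,0,-1],[0,0,0]],[25,[1,0,0],[0,0,0]],[25,[0,0,0],[0,0,0]]]' 25; python3 -m inch '[[44,[0,0,0],[0,0,0]],[44,[0,0,0],[0,0,0]],[44,[0,0,0],[0,0,0]],[44,[-20,0,0],[0,0,0]],[44,[-40,0,0],[0,0,0]],[44,[-55,0,0],[0,0,0]],[44,[0,50,0],[-1,0,0]],[44,[0,0,0],[0,0,0]]]'
python3 - <<'E'
from h import *
a=snap('top')
print(frames('top',a,.012,(355,440,220,290)),frames('top',a,.046,(268,338,195,226)))
rel([593.5,-55.5,100],1.6)
E
```

```text
time: 45.1
position: [0.4756, -0.3448, 0.0062]
tool_rot: [-0.064, 0.703, 0.059, 0.706]
ft_force: [0.4, -0.3, -0.0]
grip_width: 0.0317
time: 46.1
position: [0.4665, -0.2942, 0.1246]
tool_rot: [-0.07, 0.702, 0.065, 0.706]
ft_force: [0.0, -0.3, 0.2]
grip_width: 0.0439
[(382.5, -340.2, 88.2, 51.1, -89.3, 373.4, -341.5), (449.6, -246.9, 190.0, 152.3, 0.1, 431.7, -231.5), (499.8, -399.3, 174.5, 97.5, -38.6, 529.4, -403.4)] [(594.6, -56.7, 64.6, 31.7, 1.3, 593.7, -55.7)]
t 46.15 p [ 468.8 -297.8  125.4] g 43.8 F [ 1.5 -0.8  0.4] yaw 10.9
shift [ 23.9 214.6 168.1] turn [9.3 0.5 0.7]
```

```bash
python3 -m inch '[[44,[0,43,33],[3,0,0]],[44,[0,45,30],[3,0,0]],[44,[0,47,28],[3,0,0]],[44,[5,48,28],[0.3,0.5,0.5]],[44,[5,48,28],[0,0,0]],[44,[0,0,0],[0,0,0]]]'; python3 -c "
from h import *
rel([593.5,-55.5,38],1.6)"
```

```text
time: 46.9
position: [0.6058, -0.0561, 0.113]
tool_rot: [-0.009, 0.703, 0.002, 0.711]
ft_force: [0.0, -0.7, 0.2]
grip_width: 0.0441
t 46.9 p [605.8 -56.1 113. ] g 44.1 F [ 0.  -0.7  0.2] yaw 0.9
shift [ 74.9   1.6 -13.1] turn [-0.7  0.6  0.6]
```

```bash
python3 -m inch '[[44,[15,0,-13],[-0.7,0.6,0.6]],[44,[20,0,0],[0,0,0]],[44,[18,0,0],[0,0,0]],[44,[0,0,0],[0,0,0]]]'; python3 -c "
from h import *
rel([593.5,-55.5,38],1.6)"
```

```text
time: 47.4
position: [0.5881, -0.0618, 0.0552]
tool_rot: [-0.008, 0.709, 0.009, 0.705]
ft_force: [0.1, -0.5, -0.9]
grip_width: 0.0441
t 47.4 p [588.1 -61.8  55.2] g 44.1 F [ 0.1 -0.5 -0.9] yaw 1.4
shift [17.2  6.2  5.7] turn [-0.2 -0.3 -0.1]
```

```bash
python3 -m inch '[[44,[0,6.3,6],[0,-0.3,0]],[44,[8,0,0],[0,0,0]],[44,[0,0,0],[0,0,0]]]'; python3 -c "
from h import *
rel([593.5,-55.5,38],1.6)"
```

```text
time: 47.78
position: [0.594, -0.0572, 0.0474]
tool_rot: [-0.007, 0.707, 0.008, 0.707]
ft_force: [-0.4, 0.5, -0.4]
grip_width: 0.044
t 47.77 p [594.  -57.2  47.4] g 44.0 F [-0.4  0.5 -0.4] yaw 1.2
shift [ 9.4  1.7 -0.4] turn [-0.4  0.  -0.1]
```

```bash
python3 -m inch '[[44,[9,1.8,-0.4],[-0.4,0,0]],[25,[0,0,0],[0,0,0]],[25,[0,0,0],[0,0,0]],[25,[0,0,0],[0,0,0]],[25,[0,0,0],[0,0,0]]]' 25;python3 -c "
from h import *
rel([593.5,-55.5,38],1.6)"; python3 -m inch '[[25,[-20,0,0],[0,0,0]],[25,[-35,0,0],[0,0,0]],[25,[-35,0,0],[0,0,0]],[25,[0,0,-20],[0,0,0]],[25,[0,-35,-25],[-2,0,0]],[25,[0,-45,-20],[-2,0,0]],[25,[0,-45,-20],[-2,0,0]],[25,[0,-45,-20],[-2,0,0]],[25,[0,0,0],[0,0,0]]]' 25; python3 -c "
from h import *
rel([463,-276.5,45],9.5)"
```

```text
time: 48.4
position: [0.5939, -0.055, 0.0384]
tool_rot: [-0.01, 0.706, 0.011, 0.708]
ft_force: [0.7, 0.4, -0.3]
grip_width: 0.0316
t 48.4 p [593.9 -55.   38.4] g 31.6 F [ 0.7  0.4 -0.3] yaw 1.7
shift [ 0.4 -0.5 -0.4] turn [ 0.1  0.1 -0.1]
time: 49.52
position: [0.5021, -0.2361, 0.1314]
tool_rot: [-0.063, 0.703, 0.062, 0.706]
ft_force: [-0.4, 0.8, -0.9]
grip_width: 0.0315
t 49.52 p [ 502.1 -236.1  131.4] g 31.5 F [-0.4  0.8 -0.9] yaw 10.1
shift [ 86.3 -32.8 -45.9] turn [0.6 0.2 0.1]
```

```bash
python3 -m inch '[[25,[10,-33,-46],[0.5,0.2,0]],[25,[35,0,0],[0,0,0]],[25,[35,0,0],[0,0,0]],[25,[0,0,0],[0,0,0]]]' 25; python3 -c "
from h import *
rel([463,-276.5,7],9.5)"
```

```text
time: 50.02
position: [0.4631, -0.2769, 0.0506]
tool_rot: [-0.06, 0.704, 0.058, 0.706]
ft_force: [-0.2, 0.2, -0.4]
grip_width: 0.0317
t 50.02 p [ 463.1 -276.9   50.6] g 31.7 F [-0.2  0.2 -0.4] yaw 9.6
shift [43.6  0.5 -0.1] turn [0.1 0.1 0.1]
```

```bash
python3 -m inch '[[25,[15,0,0],[0,0,0]],[25,[15,0,0],[0,0,0]],[25,[8,0,0],[0,0,0]],[25,[3,0,0],[0,0,0]],[25,[2,0,0],[0,0,0]],[25,[0,0,0],[0,0,0]]]' 25; python3 -c "
from h import *
rel([463,-276.5,6.5],9.5)"
```

```text
time: 50.78
position: [0.466, -0.277, 0.008]
tool_rot: [-0.062, 0.702, 0.058, 0.707]
ft_force: [-0.2, 0.2, -0.3]
grip_width: 0.0317
t 50.77 p [ 466. -277.    8.] g 31.7 F [-0.2  0.2 -0.3] yaw 9.7
shift [ 1.4  1.  -2.9] turn [0.2 0.3 0.4]
```

```bash
python3 -m inch '[[25,[1.5,0,0],[0,0,0]],[25,[0,0,0],[0,0,0]]]' 25; python3 -m inch '[[44,[0,0,0],[0,0,0]],[44,[0,0,0],[0,0,0]],[44,[0,0,0],[0,0,0]],[44,[-20,0,0],[0,0,0]],[44,[-40,0,0],[0,0,0]],[44,[-55,0,0],[0,0,0]],[44,[-40,55,0],[0,0,0]],[44,[0,60,0],[0,0,0]],[44,[0,60,0],[0,0,0]],[44,[0,60,0],[0,0,0]],[44,[0,60,0],[0,0,0]],[44,[0,0,0],[0,0,0]]]'
python3 - <<'E'
from h import *
a=snap('top');b=snap('side')
rel([0,0,0])
print(frames('top',a,.012,(355,440,220,290)))
for n,im in(('top',a),('side',b)):
  for t,z in(('lamp_head',.206),('leaf_handle',.045)): print(n,t,[(np.round(atz(n,d['pixel'],z)[:2],3),round(d['confidence'],2)) for d in imaging.tip_of(n,t)])
cv2.imwrite('pics/o.png',cv2.cvtColor(np.hstack([cv2.resize(a[140:300,250:450],(500,400),interpolation=3),cv2.resize(b[150:290,240:345],(300,400),interpolation=3)]),cv2.COLOR_RGB2BGR))
E
```

```text
time: 51.02
position: [0.4663, -0.2774, 0.0069]
tool_rot: [-0.062, 0.702, 0.057, 0.707]
ft_force: [0.1, 0.3, -0.5]
grip_width: 0.0317
time: 52.52
position: [0.4177, 0.0145, 0.1621]
tool_rot: [-0.063, 0.699, 0.054, 0.71]
ft_force: [-0.3, 0.3, 0.6]
grip_width: 0.0442
t 52.62 p [420.6  11.  162.4] g 44.2 F [ 0.1 -0.1 -0.5] yaw 9.3
shift [ 153.8   59.1 -419.8] turn [-0.   1.1  0.9]
[(465.0, -277.8, 64.5, 32.5, 9.9, 465.0, -277.8), (473.9, -345.8, 64.7, 32.1, 8.7, 473.8, -345.6)]
top lamp_head [(array([ 0.701, -0.249]), 0.92), (array([0.385, 0.404]), 0.71)]
top leaf_handle [(array([0.485, 0.126]), 0.94)]
side lamp_head [(array([ 0.705, -0.259]), 0.66)]
side leaf_handle [(array([0.479, 0.131]), 0.91)]
```

View pics/o.png

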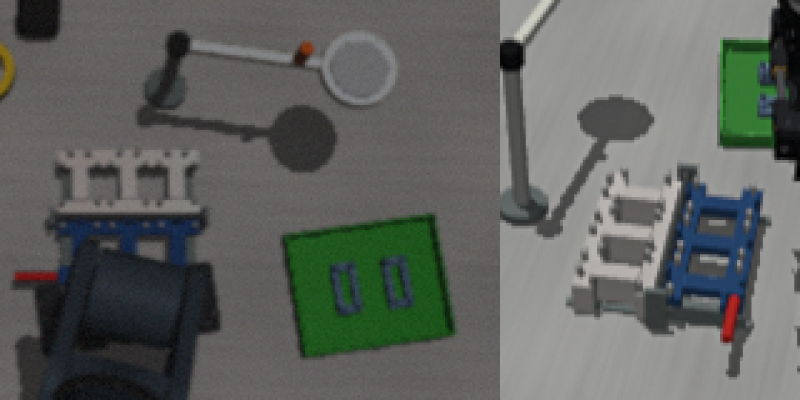

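Both frames lie flat and side by side in the tray, at about (345,285) and (397,280) in the picture. The nest is open, the lamp is clear and the arm is free, so I'm handing in.

```bash
python3 -c "
from rig import robot
print(robot.hand_in())"
```

```text
the job is handed in; nothing more can be done
None
```

I finished the job and handed it in at about 53 s on the robot's clock. Only two frames were present. No verdict was reported, so what follows rests on my own checks.

**What I did:**
- **Lamp:** I swung it about 1.5 rad to the robot's right.
- **Loading:** I laid the two frames, studs down, in the right and left pockets of the blue half. There was no contact force on the way in.
- **Turning over:** I swung the blue half over until about 18 N no longer moved it. The handle's position in the picture then matched a fully shut half. I swung it back fully open.
- **Tray:** I moved both frames, studs up, into the green tray.

**What my last checks showed:**
- **Frames:** they measured flat and apart, at about (465, -278) and (474, -346) mm.
- **Nest:** the blue half is open and the silver half is empty.
- **Lamp:** the magnifier is clear, at about (0.70, -0.25) m.
- **Robot:** the arm stood free, with about 0 N at the wrist.
- **Snips, tape and bottle:** I never worked close to them, but I did not measure them again at the end.

**What did not go cleanly:**
- **Left frame in the silver half:** after reopening, it lay about 6 to 7 mm too close to the hinge, against a limit of 8 mm. I regripped and recentred it before moving on. It then measured within about 1 mm.
- **Handle bar:** it slid a few millimetres along the fingers during both swings. I corrected for it by watching the force and position.

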